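Clamp, load and cover an optics tray, then release and draw it out

TASK

On the loading fixture, first squeeze the two handles of the locking pliers together until they lock, so that the jaws hold the empty tray by its tongue. With the tray held, lay every part on the bench into it - the round lens barrels in the compartment nearer the robot, the square bars in the farther one - then put the cover on and press it down until it sits level and flush on the tray's rim all round. Then pull the release lever's knob towards the robot so that the pliers spring open, and slide the covered tray sideways along its rails, away from the pliers, right up to the end stops.

Things in the scene. Friction and masses are not known exactly. Their poses are not given: they have to be found in the camera images.
- fixture: Loading fixture fixed to the bench: rails, stops and locking pliers. Origin on the bench at the centre of the tray's starting place; x points away from the robot, +y along the rails to the end stops (robot's left), the pliers lie at -y. Rails at x = +-86 mm, 14 mm high. The pliers' pivot is at x 0, y -130 mm.
- end_stop (a point): Point on the bench midway between the two end stops (fixture x 0, y +130 mm), in line with their faces. The stops are 28 mm high, at x = +-66 to 90 mm, with free space between them for the tongue. The tray's +y wall meets them when the tray's origin is at fixture y +70 mm.
- squeeze (a point): Midway between the two plier handles at the place to squeeze them (fixture x 0, y -235 mm), half-way up, 27 mm above the bench. Axes as the fixture's. Handles run from y -145 to -255, 19 to 35 mm above the bench, bench below. Both move equally, so a pinch closing along the fixture's x stays centred. Width outside both handles here: 67 mm open, 40 mm locked.
- grip (a joint): Swing of each handle of the pliers (both move together) in rad: 0 sprung open, 0.13 squeezed shut and locked. They resist with about 8 N on each handle, pass over center at about 0.085, then snap to 0.13 and stay locked. The jaws take hold of the tray's tongue from about 0.075 on.
- pad_near: Sprung steel pad of the jaw on the robot's side of the tongue, 14 mm square, 26 mm above the bench; gives up to 5 mm.
- pad_far: The same pad of the jaw on the far side of the tongue.
- release_knob (a point): Centre of the release lever's upright square knob, 14 x 14 mm, from 18 to 48 mm above the bench, dark steel, behind the ends of the handles. With the lever at rest it is at fixture x 0, y -305, its faces along the fixture's axes; it turns with the lever.
- release_pivot (a point): Upright pivot of the release lever (fixture x 0, y -243), 27 mm above the bench; the knob moves on an arc of 62 mm radius about it.
- release (a joint): Turn of the release lever in rad: 0 at rest, grows as the knob is pulled towards the robot (fixture -x), stop at 0.5; a light spring returns it. Pulled beyond about 0.3 (18 mm at the knob, about 10 N) it pushes locked pliers back over center and they spring open.
- tray: Loose black tray 160 mm (x) by 120 (y), 36 mm high, 0.4 kg; origin at the centre of its underside, axes as the fixture's. Walls 6 mm, floor 4 mm. A 5 mm cross wall at x = 0 parts it into two compartments 71 mm (x) by 108 mm (y): the one at -x is nearer the robot. From the middle of each y end sticks a tongue 24 mm wide, 35 mm long, 8 to 34 mm high; the jaws take the -y one.
- seal (a joint): How far the grey bar on top of the tray's cross wall is pressed down, in m: 0 up (its top 34 mm above the tray's underside, under the cover's step), 0.0042 fully down. It yields to about 7 N and then stays where it is.
- tray_pull (a point): Centre of the tray's free tongue on its +y side (24 mm wide along x), by which it is drawn along the rails; 21 mm above the tray's underside.
- cover_rib (a point): Centre of the grip rib (56 mm along x, 16 mm along y, 22 mm tall) on the tray's cover. Its axes are the cover's. This point is 16 mm above the plate's underside and 11 mm below the rib's top. With the cover flush on the rim it is 52 mm above the tray's underside; laid on but not pressed, the cover rides about 4 mm higher on the grey bar, or rocks.
- cover: Tray cover, 0.22 kg: aluminium plate 160 mm (x) by 120 (y) by 5 mm, with a step 140 by 100 mm, 6 mm deep beneath, which goes inside the tray's walls with 4 mm to spare all round. It may go on either way round. Origin at the centre of the step's underside, 22 mm below the rib's centre.
- barrel1_mid (a point): Centre of a lens barrel lying on the bench: bright aluminium tube 60 mm long (x), 18 mm diameter, with a square 22 x 22 mm, 8 mm thick flange at each end; 65 g. The centre is 11 mm above what it lies on. May be absent.
- barrel2_mid (a point): Second lens barrel, same as the first. May be absent.
- bar1_mid (a point): Centre of a plain square aluminium bar 60 mm long (x), 20 x 20 mm, with two dark screw holes on top; 65 g. The centre is 10 mm above what it lies on. May be absent.
- bar2_mid (a point): Second square bar, same as the first. May be absent.
- bowl: Bystander: steel bowl, 130 mm across, 55 mm high; leave it alone.
- bottle: Bystander: white plastic bottle, 48 mm across, 85 mm high; leave it alone.
- spare: Bystander: white empty parts box 120 x 90 x 25 mm; leave it alone.
Not all that is in view belongs to the job. What is shaped like the part that bears bar2_mid but blue is not meant.

How it is judged:
On the way, in this order (a step that is already met when the one before it is completed fails the run):
1. the pliers are locked over center and both jaws hold the tray by its tongue (value of joint grip above 0.11 rad and contact force between tray and pad_near above 2 N and contact force between tray and pad_far above 2 N), for 0.2 s.
2. with the pliers still locked, every lens barrel lies in the near compartment and every square bar in the far one (value of joint grip above 0.11 rad and x of barrel1_mid in the frame of tray between -0.074 and -0.002 m and y of barrel1_mid in the frame of tray between -0.054 and 0.054 m and z of barrel1_mid in the frame of tray between 0.008 and 0.024 m and x of barrel2_mid in the frame of tray between -0.074 and -0.002 m and y of barrel2_mid in the frame of tray between -0.054 and 0.054 m and z of barrel2_mid in the frame of tray between 0.008 and 0.024 m and x of bar1_mid in the frame of tray between 0.002 and 0.074 m and y of bar1_mid in the frame of tray between -0.054 and 0.054 m and z of bar1_mid in the frame of tray between 0.008 and 0.024 m and x of bar2_mid in the frame of tray between 0.002 and 0.074 m and y of bar2_mid in the frame of tray between -0.054 and 0.054 m and z of bar2_mid in the frame of tray between 0.008 and 0.024 m), for 0.2 s.
3. with the pliers still locked, the cover sits level and flush on the tray's rim, the parts inside (all of step 2 and x of cover_rib in the frame of tray between -0.008 and 0.008 m and y of cover_rib in the frame of tray between -0.008 and 0.008 m and z of cover_rib in the frame of tray between 0.05 and 0.0538 m and angle between cover_rib's own z axis and vertical below 0.02 rad), for 0.3 s.
4. the pliers are unlocked by pulling the release lever (value of joint release above 0.15 rad and value of joint grip below 0.08 rad).
At the end, for the whole second after the job is handed in: The pliers are open; the tray stands flat on the bench between the rails, within 15 mm of the end stops, at rest; every barrel is in its near compartment and every bar in its far one; the cover sits level (within 0.02 rad) and flush on the rim (within 2 mm), centred within 8 mm (x of barrel1_mid in the frame of tray between -0.074 and -0.002 m and y of barrel1_mid in the frame of tray between -0.054 and 0.054 m and z of barrel1_mid in the frame of tray between 0.008 and 0.024 m and x of barrel2_mid in the frame of tray between -0.074 and -0.002 m and y of barrel2_mid in the frame of tray between -0.054 and 0.054 m and z of barrel2_mid in the frame of tray between 0.008 and 0.024 m and x of bar1_mid in the frame of tray between 0.002 and 0.074 m and y of bar1_mid in the frame of tray between -0.054 and 0.054 m and z of bar1_mid in the frame of tray between 0.008 and 0.024 m and x of bar2_mid in the frame of tray between 0.002 and 0.074 m and y of bar2_mid in the frame of tray between -0.054 and 0.054 m and z of bar2_mid in the frame of tray between 0.008 and 0.024 m and x of cover_rib in the frame of tray between -0.008 and 0.008 m and y of cover_rib in the frame of tray between -0.008 and 0.008 m and z of cover_rib in the frame of tray between 0.05 and 0.0538 m and angle between each of cover_rib, tray's own z axis and vertical below 0.02 rad and y of tray in the frame of fixture above 0.055 m and value of joint grip below 0.04 rad and height (world z) of tray below 0.003 m and linear speed of tray below 0.01 m/s); the robot touches nothing.
It fails at once if the bowl, the bottle or the spare parts box is shifted by more than 20 mm (distance of any of bowl, bottle, spare from where it was at the start of the episode above 0.02 m).
Of barrel1, barrel2, bar1, bar2 only 3 to 4 are there at a start; the rules pass over those that are not, and their reading is None.
At some moment in a run one of barrel1, barrel2, bar1, bar2 may be knocked a few centimetres aside while the robot is not near it.
Once in a run the grip may slacken for a moment while it holds something.
It also fails if it takes over 200 s, if anything falls off the work surface, if the arm or the gripper's body presses on something with over 40 N, if the wrist force passes 120 N, or if a joint passes its speed limit or range.

ROBOT

A 6-joint arm with a two-finger parallel gripper is mounted at the origin on the work surface. World frame = base frame: x ahead of the robot, y to its left, z up, the work surface at z = 0. Lengths are in m, angles in rad, forces in N, time in s.
With the tool pointing down it reaches from about 0.3 to 1 m from the base axis. Payload 5.1 kg.
Tool frame: the origin (TCP) lies between the finger pads; the fingertips stand 22 mm ahead of it and the grasp point (between the pads) lies 3 mm ahead of it (env.tips_ahead is the y of the fingertips in the tool frame, in m); y points along the fingers, z is the direction in which the jaws open and shut, and the axes are right-handed (so a half turn about y gives the same grasp; the last joint's range is limited). The gripper opens to 95 mm and grips with 3 to 60 N. Pads are 20 mm wide; open, the fingers measure 119 mm over their backs; the gripper's body (75 mm by 180 mm) begins 59 mm behind the grasp point.
Start: joints at [-1.337, 0.124, 1.65, -0, 1.367, -0.083], TCP at [0.202, -0.618, 0.237] pointing down, gripper open.
Joint ranges: [-2.61, 2.61], [-1.02, 2.33], [0.03, 2.71], [-1.35, 4.49], [0.32, 2.68], [-2.91, 2.91]. Speed limits (rad/s): [2.57, 2.57, 3.14, 3.14, 3.14, 3.14].

INTERFACE

Orientations are given as a rotation vector (axis times angle).
In Python, from workcell import env, grab_frame, workorder gives the robot as it stands.
- The arm moves only by the tool drive_tool, never from a script. Its arguments are lists of equal length, an entry for each row: "fingers": the finger opening in cm, from 0 to 9.51; "xyz": the shift along the world's x, y, z in cm, a list of three; "rotation": the turn, a rotation vector about the world's x, y, z in degrees, a list of three. A call has 1 to 12 rows; each row shifts and turns the commanded pose from where the row before left it; what a row does not reach is not made up. A row lasts 1/10 s, in which the tool goes at most 50 mm and 8.59 degrees, less where a joint would pass 70% of its speed; a pose out of reach is approached as far as the arm can. A call with a gripper value outside its range is refused whole. The fingers move at their own pace and stop on an object; "squeeze" is the grip in N (left out, the last holds). Time passes only in rows, so rows that do not move let the fingers close. It gives the time, the measured TCP pose, the force and the opening at its end, in the units of the state.
- env.get_state(): the state, without advancing time (a new reading comes with each control period).
- grab_frame(name): name is "scene" or "top" or "wrist"; returns a dict with "image" (384x512x3 uint8, blue, green, red), "z_map" (384x512 float32, m along the optical axis (not along the pixel's ray), 0 where there is no reading), "fx", "fy", "cx", "cy" (pixels), "T" (4x4, takes a point from camera to world coordinates); the wrist camera has in their place "tool_from_camera" (4x4, takes a point from camera to tool coordinates, whose origin is the TCP and whose axes are the tool frame's). Camera axes: x right, y up, looking along -z (the intrinsics and any distortion apply to the point x, -y, -z); pixel columns grow to the right and rows downward; lengths in m; the calibration is good to about 2 mm. A picture is of the moment at which its call begins: read the wrist's pose just before it.
- workorder.job_done(): hands the job in, once; it reports no verdict.
The state is a dict: "time": time; "joint_pos": joint angles; "joint_vel": joint speeds; "joint_torque": joint torques, N m; "position": TCP position; "ee_rot": TCP orientation; "wrist_force": force on the tool from outside, world axes, zero at the start; "moment": the same for the moment, N m; "grip_width": opening from 0.0 (shut) to 1.0 (fully open).
Only numpy, scipy, OpenCV 4.12 (cv2) and the standard library are available. Lean on these libraries where they do the work, as an engineer would, in place of code of your own. Each camera call takes 0.05 s, during which the arm holds its last target.

## Working session

There is one attempt and no reset: what is moved stays moved. The work goes in short steps, Python scripts to look and compute and a tool call to move; the robot and the scene stay as the last step left them, time stands still between calls to the robot, and variables do not carry over. Pictures are saved under pics/ and viewed, and the job is handed in when it is done.

Besides the shell and the picture viewer there is one more tool, called after ">>>" as name(argument=value, ...) on one line, values as JSON. drive_tool: Moves the arm, as the interface text tells. Its arguments: {"type":"object","properties":{"fingers":{"type":"array","items":{"type":"number"}},"xyz":{"type":"array","items":{"type":"array","items":{"type":"number"}}},"rotation":{"type":"array","items":{"type":"array","items":{"type":"number"}}},"squeeze":{"type":"number"}},"required":["fingers","xyz","rotation"]}

```bash
ls; mkdir -p pics; cat > h.py <<'E'
import numpy as np,cv2
from scipy.spatial.transform import Rotation as R
from workcell import env,grab_frame,workorder
def ray(f,u,v,T=None):
    T=f["T"] if T is None else T
    d=np.array([(u-f["cx"])/f["fx"],-(v-f["cy"])/f["fy"],-1.0])
    return T[:3,3],T[:3,:3]@d
def onz(f,u,v,z,T=None):
    o,d=ray(f,u,v,T); return o+d*(z-o[2])/d[2]
def cloud(f,T=None):
    T=f["T"] if T is None else T
    h,w=f["z_map"].shape; u,v=np.meshgrid(np.arange(w),np.arange(h)); z=f["z_map"]
    p=np.stack([(u-f["cx"])/f["fx"]*z,-(v-f["cy"])/f["fy"]*z,-z],-1)
    return p@T[:3,:3].T+T[:3,3]
def wristT(f,s):
    T=np.eye(4);T[:3,:3]=R.from_rotvec(s["ee_rot"]).as_matrix();T[:3,3]=s["position"]
    return T@f["tool_from_camera"]
E
python3 - <<'E'
from h import *
s=env.get_state();print(s)
for n in("scene","top"):
    f=grab_frame(n);print(n,[k for k in f],f["fx"],f["fy"],f["cx"],f["cy"],f["T"]);cv2.imwrite(f"pics/{n}0.png",f["image"])
    print({k:v for k,v in f.items() if k not in("image","z_map")}.keys())
E
```

```text
pics
{'time': 0.0, 'joint_pos': array([-1.33656795e+00,  1.24512382e-01,  1.65164599e+00, -2.02387258e-05,
        1.36751015e+00, -8.25929323e-02]), 'joint_vel': array([-0.00015645, -0.00082219,  0.00051495,  0.00043941,  0.00090689,
       -0.00109729]), 'joint_torque': array([-1.73097476e-03, -4.17604744e+01, -3.59929597e+01,  7.73815205e-02,
        4.91674338e-02, -1.79489316e-04]), 'position': array([ 0.20234003, -0.61708255,  0.23539886]), 'ee_rot': array([-0.32773686,  2.05254204, -2.04824724]), 'wrist_force': array([-0.52340125,  0.23897694, -0.49318114]), 'moment': array([ 0.01603286, -0.00590487,  0.02689533]), 'grip_width': 1.000938413477344}
scene ['image', 'z_map', 'fx', 'fy', 'cx', 'cy', 'T'] 350.787848313836 350.787848313836 256.9627470490519 194.31574482931327 [[-0.81378734 -0.40089276  0.42075545  1.01175863]
 [ 0.58092267 -0.54031955  0.60875581  0.58943487]
 [-0.0167034   0.73982415  0.67259291  0.67187893]
 [ 0.          0.          0.          1.        ]]
dict_keys(['fx', 'fy', 'cx', 'cy', 'T'])
top ['image', 'z_map', 'fx', 'fy', 'cx', 'cy', 'T'] 349.95070252047753 349.95070252047753 253.71542595613892 188.59762463425417 [[ 0.01827233  0.99561931 -0.09169684  0.51719114]
 [-0.99935311  0.02102791  0.02917528  0.03594352]
 [ 0.03097567  0.09110443  0.99535948  0.99296597]
 [ 0.          0.          0.          1.        ]]
dict_keys(['fx', 'fy', 'cx', 'cy', 'T'])
```

View pics/scene0.png

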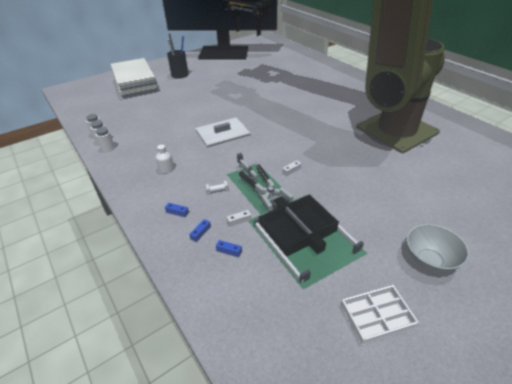

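View pics/top0.png

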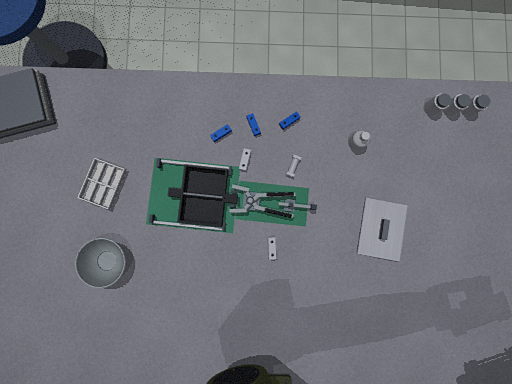

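The top view shows the tray at (206,195), pliers at (262,203) and knob at (313,207). There is one barrel at (293,167), and bars at (246,160) and (272,248). The blue decoys are at (221,133), (254,124) and (290,120), the cover at (385,229), the bottle at (361,139), the bowl at (101,263) and the spare box at (103,184).

```bash
python3 - <<'E'
from h import *
f=grab_frame("top");im=f["image"]
c=im[100:275,140:420];cv2.imwrite("pics/crop0.png",cv2.resize(c,(800,500),interpolation=cv2.INTER_CUBIC))
P=cloud(f)
for u,v in[(206,195),(293,167),(246,160),(272,248),(385,229),(313,207),(385,250),(340,180),(230,270)]:print(u,v,P[v,u].round(4),onz(f,u,v,0).round(4))
# green base
hsv=cv2.cvtColor(im,cv2.COLOR_BGR2HSV)
g=cv2.inRange(hsv,(60,80,20),(95,255,255));n,l,st,ce=cv2.connectedComponentsWithStats(g);
for i in range(1,n):
    if st[i,4]>100:print("green",st[i],ce[i])
m=(P[...,2]>0.004)&(P[...,2]<0.12)&(P[...,0]<.85)
n,l,st,ce=cv2.connectedComponentsWithStats(m.astype(np.uint8))
for i in range(1,n):
    if st[i,4]>25:
        q=P[l==i];print(st[i],q.mean(0).round(3),q[:,2].max().round(3))
E
```

```text
206 195 [0.5852 0.1381 0.0344] [0.5876 0.1418 0.    ]
293 167 [ 0.6704 -0.1023  0.0196] [ 0.6734 -0.1051  0.    ]
246 160 [0.6871 0.0306 0.0198] [0.6906 0.0305 0.    ]
272 248 [ 0.4436 -0.0459  0.0202] [ 0.4421 -0.0476 -0.    ]
385 229 [ 0.5014 -0.3561  0.034 ] [ 0.5008 -0.37    0.    ]
313 207 [ 0.5575 -0.1534  0.049 ] [ 0.5595 -0.1632  0.    ]
385 250 [ 0.4424 -0.3644  0.0115] [ 0.4416 -0.3691  0.    ]
340 180 [ 6.388e-01 -2.412e-01 -2.000e-04] [ 0.6388 -0.2412  0.    ]
230 270 [0.3798 0.0687 0.0011] [0.3796 0.0688 0.    ]
green [ 146  158  163   75 3694] [221.15592853 200.34271792]
green [226 166  18  43 339] [234.65781711 185.1740413 ]
[   0   93   56   46 1952] [0.798 0.638 0.044] 0.058
[426 103  24  12 156] [ 0.843 -0.504  0.045] 0.076
[443 103  46  13 331] [ 0.843 -0.587  0.045] 0.076
[278 111  23  18 177] [ 0.806 -0.09   0.019] 0.025
[246 113  15  23 174] [0.791 0.013 0.019] 0.026
[210 124  22  18 177] [0.765 0.105 0.019] 0.025
[348 130  22  20 329] [ 0.745 -0.278  0.055] 0.09
[237 148  16  23 166] [0.689 0.036 0.02 ] 0.025
[286 155  16  23 160] [ 0.675 -0.102  0.019] 0.027
[  77  158   50   52 1285] [0.612 0.43  0.014] 0.03
[ 148  158   91   73 2719] [0.586 0.157 0.017] 0.042
[229 184  66  34 767] [ 0.571 -0.009  0.032] 0.046
[277 199  40  13 236] [ 0.563 -0.109  0.025] 0.051
[ 355  198   53   63 2443] [ 0.501 -0.355  0.013] 0.038
[268 237   9  23 175] [ 0.444 -0.045  0.02 ] 0.027
[  74  238   51   50 1932] [0.399 0.418 0.028] 0.06
[268 375  23   9 185] [ 0.096 -0.072  0.012] 0.018
```

View pics/crop0.png

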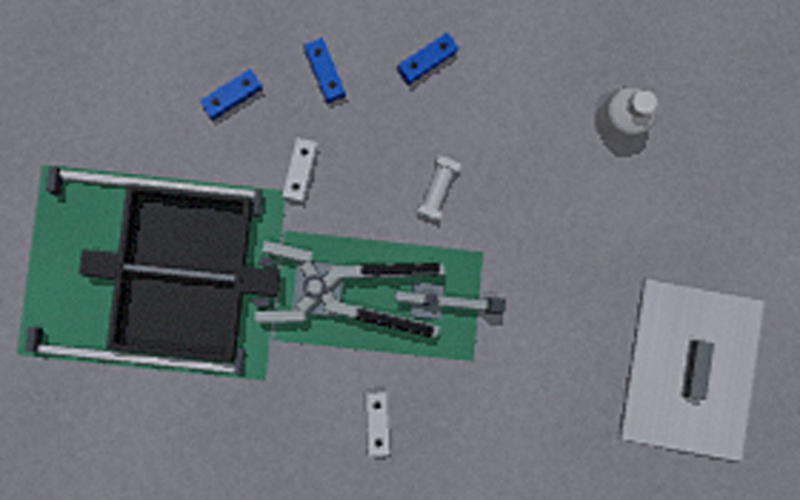

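```bash
cat >> h.py <<'E'
def plan(x,y,z,jaw_deg,full=False):
    """jaw_deg: world yaw of jaw opening axis; tool y down."""
    s=env.get_state();Rc=R.from_rotvec(s["ee_rot"])
    best=None
    for k in(0,180):
        a=np.deg2rad(jaw_deg+k);tz=np.array([np.cos(a),np.sin(a),0]);ty=np.array([0,0,-1.]);tx=np.cross(ty,tz)
        rv=(R.from_matrix(np.stack([tx,ty,tz],1))*Rc.inv()).as_rotvec(degrees=True)
        if best is None or np.linalg.norm(rv)<np.linalg.norm(best):best=rv
    d=(np.array([x,y,z])-s["position"])*100
    print("t",round(s["time"],1),"pos",s["position"].round(4),"F",s["wrist_force"].round(1),"gw",round(s["grip_width"]*9.51,2),"J6",s["joint_pos"][5].round(2))
    print("delta cm",d.round(2),"rot deg",best.round(2))
def curjaw():
    s=env.get_state();m=R.from_rotvec(s["ee_rot"]).as_matrix();return m
E
python3 - <<'E'
from h import *
print(curjaw().round(3)); plan(.56,-.095,.25,-5.3)
f=grab_frame("wrist");print(f["tool_from_camera"].round(3),f["fx"])
E
```

```text
[[-0.95  -0.     0.312]
 [-0.312  0.002 -0.95 ]
 [-0.    -1.    -0.002]]
t 0.1 pos [ 0.2024 -0.6172  0.2356] F [-0.6 -0.   0.3] gw 9.52 J6 -0.08
delta cm [35.76 52.22  1.44] rot deg [-0.07 -0.07 66.55]
[[-0.    -0.971 -0.239 -0.066]
 [-0.001  0.239 -0.971 -0.149]
 [ 1.    -0.    -0.001 -0.001]
 [ 0.     0.     0.     1.   ]] 328.44122216992173
```

>>> drive_tool(fingers=[9.5,9.5,9.5,9.5,9.5,9.5,9.5,9.5,9.5,9.5,9.5,9.5], xyz=[[2.7,3.95,0.2],[2.7,3.95,0.2],[2.7,3.95,0.2],[2.7,3.95,0.2],[2.7,3.95,0.2],[2.7,3.95,0.2],[2.7,3.95,0.2],[2.7,3.95,0],[2.7,3.95,0],[2.7,3.95,0],[2.7,3.95,0],[2.7,3.95,0]], rotation=[[0,0,5.5],[0,0,5.5],[0,0,5.5],[0,0,5.5],[0,0,5.5],[0,0,5.5],[0,0,5.5],[0,0,5.5],[0,0,5.5],[0,0,5.5],[0,0,5.5],[0,0,5.5]])

```text
time: 1.4
position: [0.5271, -0.1418, 0.2507]
ee_rot: [-1.161, 1.281, -1.281]
wrist_force: [0.7, -0.6, 0.7]
grip_width: 0.999
```

>>> drive_tool(fingers=[9.5,9.5,9.5], xyz=[[2.0,2.8,0],[1,2.0,0],[0,0,0]], rotation=[[0,0,0.5],[0,0,0],[0,0,0]])

```text
time: 1.7
position: [0.5572, -0.0933, 0.2503]
ee_rot: [-1.166, 1.275, -1.274]
wrist_force: [-1.3, -0.7, 0.1]
grip_width: 0.998
```

```bash
python3 - <<'E'
from h import *
plan(.56,-.095,.25,-5.3);print(curjaw().round(3))
s=env.get_state();f=grab_frame("wrist");cv2.imwrite("pics/w1.png",f["image"])
E
```

```text
t 1.7 pos [ 0.5572 -0.0933  0.2503] F [-1.3 -0.7  0.1] gw 9.49 J6 -0.17
delta cm [ 0.28 -0.17 -0.03] rot deg [-0.03 -0.03 -0.17]
[[-0.089 -0.001  0.996]
 [-0.996  0.001 -0.089]
 [-0.001 -1.    -0.001]]
```

View pics/w1.png

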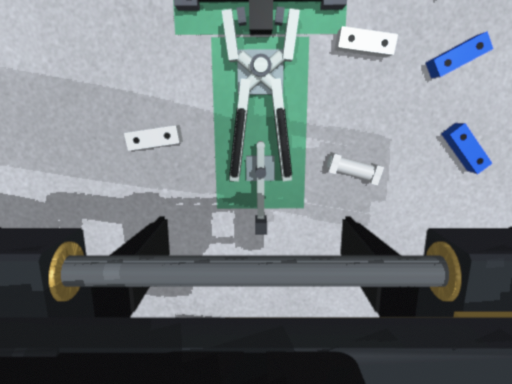

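The wrist view shows the handles at (238,145) and (281,145), the pivot at (261,65) and the knob at (261,225). The bars are at (152,138) and (367,41), and the barrel is at (356,168).

```bash
python3 - <<'E'
from h import *
s=env.get_state();f=grab_frame("wrist");T=wristT(f,s);P=cloud(f,T)
im=f["image"].astype(int)
def pt(u,v,z):return onz(f,u,v,z,T).round(4)
print("knobtop est",pt(261,221,.048),P[218:230,255:268].reshape(-1,3)[P[218:230,255:268,2].ravel()>.04].mean(0))
print("pivot",pt(261,65,.04),P[65,261])
for v in(110,130,150,165):
    r=P[v,225:300];m=r[:,2]>0.022;print(v,r[m][:,0].min().round(4),r[m][:,0].max().round(4),r[m][:,1].mean().round(4),r[m][:,2].max().round(3))
a=f["z_map"];print(P[100,340],P[100,180])
m=((P[...,2]>.008)&(P[...,2]<.04)).astype(np.uint8);m[205:]=0
n,l,st,ce=cv2.connectedComponentsWithStats(m)
for i in range(1,n):
    if st[i,4]>150:
        q=P[l==i];t=q[q[:,2]>np.percentile(q[:,2],60)-.004]
        r=cv2.minAreaRect((t[:,:2]*1000).astype(np.float32));print(st[i],ce[i].round(),t[:,2].mean().round(4),np.round(r[0],1),np.round(r[1],1),round(r[2],1))
E
```

```text
knobtop est [ 0.5579 -0.1476  0.048 ] [ 0.55766714 -0.15132748  0.04797325]
pivot [0.5723 0.0179 0.04  ] [0.57215325 0.01743652 0.04362362]
110 0.5416 0.5943 -0.0268 0.038
130 0.5373 0.595 -0.047 0.399
150 0.5328 0.5957 -0.0695 0.039
165 0.5299 0.5968 -0.0863 0.039
[ 0.66171248 -0.02378099  0.00206135] [ 0.47581781 -0.00688434  0.00074546]
[174   0  25   8 190] [186.   3.] 0.0201 [499.6  89. ] [ 4.3 24.2] 86.1
[249   0  24  34 793] [261.  16.] 0.0348 [576.1  67. ] [25.6 23.4] 85.5
[322   0  25   7 161] [334.   3.] 0.0201 [654.8  75.5] [ 3.9 23.9] 83.4
[237   5  10  20 151] [241.  14.] 0.0337 [556.7  69.8] [ 7.9 14.5] 2.3
[275   5  10  19 153] [279.  14.] 0.0337 [595.4  66.6] [14.1  8. ] 77.0
[ 222    7   78  173 4627] [261.  89.] 0.0358 [568.6 -14.4] [176.   77.5] 84.8
[ 336   25   62   30 1344] [367.  40.] 0.0208 [688.4  36.4] [20.6 60.5] 77.7
[ 429   29   65   48 1304] [461.  53.] 0.0209 [790.4  13.5] [61.6 20.3] 23.3
[ 444  121   49   52 1234] [468. 146.] 0.0209 [806.1 -89.7] [21.2 61.2] 35.2
[124 124  58  25 978] [153. 136.] 0.021 [442.2 -44.6] [60.9 20. ] 3.1
[255 140  13  65 449] [261. 172.] 0.0339 [562.8 -95.6] [73.8 11. ] 88.1
[327 151  58  33 912] [355. 167.] 0.021 [ 673.2 -101.3] [21.9 60.9] 69.8
```

>>> drive_tool(fingers=[9.5,9.5,9.5,9.5,9.5,9.5,9.5], xyz=[[0.6,0.64,-4],[0,0,-4],[0,0,-4],[0,0,-3],[0,0,-3],[0,0,-2],[0,0,-1]], rotation=[[0,0,0.2],[0,0,0],[0,0,0],[0,0,0],[0,0,0],[0,0,0],[0,0,0]])

```text
time: 2.5
position: [0.5603, -0.0903, 0.0382]
ee_rot: [-1.167, 1.28, -1.274]
wrist_force: [-0.3, -0.4, 0.2]
grip_width: 0.995
```

>>> drive_tool(fingers=[9.5,9.5], xyz=[[0,0,-1],[0,0,0]], rotation=[[0,0,0],[0,0,0]])

```text
time: 2.7
position: [0.5619, -0.0898, 0.03]
ee_rot: [-1.166, 1.277, -1.275]
wrist_force: [-0.1, -0.3, 0.6]
grip_width: 0.997
```

```bash
python3 - <<'E'
from h import *
plan(.5632,-.0869,.030,-4.9)
f=grab_frame("wrist");cv2.imwrite("pics/w2.png",f["image"])
E
```

```text
t 2.7 pos [ 0.5619 -0.0898  0.03  ] F [-0.1 -0.3  0.6] gw 9.48 J6 -0.16
delta cm [ 0.13  0.29 -0.  ] rot deg [-0.01 -0.07  0.3 ]
```

View pics/w2.png

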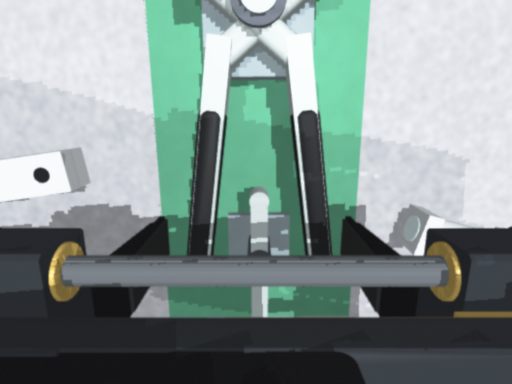

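The handles at (205,190) and (312,190) are centred between the fingers at (150,240) and (355,240). I'll squeeze now.

>>> drive_tool(fingers=[7.0,6.5,6,5.5,5.0,4.5,4.2,3.9,3.7,3.7,3.7], xyz=[[0.1,0.2,0],[0,0,0],[0,0,0],[0,0,0],[0,0,0],[0,0,0],[0,0,0],[0,0,0],[0,0,0],[0,0,0],[0,0,0]], rotation=[[0,0,0.2],[0,0,0],[0,0,0],[0,0,0],[0,0,0],[0,0,0],[0,0,0],[0,0,0],[0,0,0],[0,0,0],[0,0,0]], squeeze=35)

```text
time: 3.85
position: [0.5641, -0.0878, 0.0311]
ee_rot: [-1.167, 1.271, -1.274]
wrist_force: [2.3, -4.6, 1.2]
grip_width: 0.394
```

>>> drive_tool(fingers=[3.7,3.7,3.7,3.7,3.7], xyz=[[0,0,0],[0,0,0],[0,0,0],[0,0,0],[0,0,0]], rotation=[[0,0,0],[0,0,0],[0,0,0],[0,0,0],[0,0,0]])

```text
time: 4.35
position: [0.5641, -0.0878, 0.0311]
ee_rot: [-1.167, 1.271, -1.274]
wrist_force: [2.6, -4.4, -0.0]
grip_width: 0.396
```

>>> drive_tool(fingers=[5,6,7,8,9,9.5,9.5,9.5,9.5,9.5,9.5,9.5], xyz=[[0,0,0],[0,0,0],[0,0,0],[0,0,0],[0,0,0],[0,0,1],[0,0,3],[0,0,4],[0,0,4],[0,0,4],[0,0,4],[0,0,2]], rotation=[[0,0,0],[0,0,0],[0,0,0],[0,0,0],[0,0,0],[0,0,0],[0,0,0],[0,0,0],[0,0,0],[0,0,0],[0,0,0],[0,0,0]], squeeze=25)

```text
time: 5.55
position: [0.5649, -0.0875, 0.2566]
ee_rot: [-1.163, 1.266, -1.277]
wrist_force: [-0.0, -0.5, 0.3]
grip_width: 1.0
```

```bash
cat > meas.py <<'E'
from h import *
import sys
def meas(name,maxrow=205):
    s=env.get_state();f=grab_frame("wrist");T=wristT(f,s);P=cloud(f,T);cv2.imwrite(f"pics/{name}.png",f["image"])
    m=((P[...,2]>.008)&(P[...,2]<.04)).astype(np.uint8);m[maxrow:]=0
    n,l,st,ce=cv2.connectedComponentsWithStats(m)
    for i in range(1,n):
        if st[i,4]>150:
            q=P[l==i];t=q[q[:,2]>np.percentile(q[:,2],60)-.004]
            r=cv2.minAreaRect((t[:,:2]*1000).astype(np.float32));print(ce[i].round(),t[:,2].mean().round(4),np.round(r[0],1),np.round(r[1],1),round(r[2],1),"col",f["image"][l==i].mean(0).round())
    return s,f,T,P
E
python3 - <<'E'
from meas import *
s,f,T,P=meas("w3");plan(.5632,-.0869,.25,-4.9)
for v in(130,150,165):
    r=P[v,225:300];m=(r[:,2]>0.022)&(r[:,2]<.06);print(v,r[m][:,0].min().round(4),r[m][:,0].max().round(4),r[m][:,1].mean().round(4))
print(P[65,261])
E
```

```text
[252.  12.] 0.0339 [576.1  72.7] [ 36. 159.] 85.0 col [65. 62. 58.]
[252. 103.] 0.0356 [567.4 -24.9] [203.6  63.9] 84.6 col [157. 156. 145.]
[356.  49.] 0.0208 [688.6  36.4] [20.5 60.7] 77.8 col [226. 226. 224.]
[448.  62.] 0.0208 [791.   13.7] [61.7 20.4] 23.5 col [212. 111.  61.]
[455. 153.] 0.0208 [805.7 -89.7] [21.6 61. ] 35.1 col [194.  95.  49.]
[147. 142.] 0.021 [442.2 -44.6] [60.6 20. ] 3.1 col [211. 208. 204.]
[345. 173.] 0.021 [ 673.1 -101.4] [22.2 61.2] 69.8 col [208. 205. 200.]
t 5.6 pos [ 0.566  -0.0878  0.2592] F [ 0.9 -0.2  2.1] gw 9.46 J6 -0.16
delta cm [-0.28  0.09 -0.92] rot deg [0.15 0.63 0.05]
130 0.5466 0.5865 -0.0404
150 0.5457 0.5849 -0.0625
165 0.544 0.5837 -0.0795
[0.58208198 0.02622295 0.03550074]
```

View pics/w3.png

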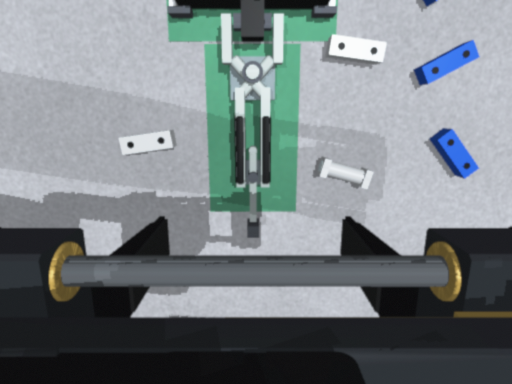

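>>> drive_tool(fingers=[9.5,8,7,6,5,4.2,4.2,4.2,4.2,4.2,4.2,4.2], xyz=[[1,1,-1],[1,1,-1],[1,1,-1],[1,1,-1],[1,1,-1],[1,1,-1],[1,1,-1],[1,1,-1],[1,1,-1],[1,1,-1],[1,1,-1],[1.2,1.4,-2]], rotation=[[0,0,6.9],[0,0,6.9],[0,0,6.9],[0,0,6.9],[0,0,6.9],[0,0,6.9],[0,0,6.9],[0,0,6.9],[0,0,6.9],[0,0,6.9],[0,0,6.9],[0,0,6.9]])

```text
time: 6.8
position: [0.6863, 0.0369, 0.1213]
ee_rot: [-1.565, 0.161, -0.165]
wrist_force: [-0.5, -1.0, 0.1]
grip_width: 0.442
```

>>> drive_tool(fingers=[4.2,4.2], xyz=[[0,0,0],[0,0,0]], rotation=[[0,0,0],[0,0,0]])

```text
time: 7.0
position: [0.6845, 0.0368, 0.1196]
ee_rot: [-1.565, 0.17, -0.166]
wrist_force: [0.0, 0.1, 0.9]
grip_width: 0.443
```

```bash
python3 - <<'E'
from meas import *
plan(.6885,.0364,.025,77.8);s,f,T,P=meas("w4",384)
E
```

```text
t 7.0 pos [0.6845 0.0368 0.1196] F [0.  0.1 0.9] gw 4.21 J6 -1.38
delta cm [ 0.4  -0.04 -9.46] rot deg [ 0.01 -0.15  0.04]
[272.  69.] 0.0356 [599.2  52.4] [344.2 102. ] 77.9 col [110. 109. 103.]
[255. 204.] 0.0209 [689.   36.8] [19.6 60.8] 77.3 col [212. 210. 208.]
[ 86. 207.] 0.0206 [667.6 -96.7] [23.2 48. ] 75.4 col [230. 228. 226.]
[244. 304.] 0.0207 [777.    7.8] [30.9 21.2] 23.7 col [196. 101.  52.]
```

View pics/w4.png

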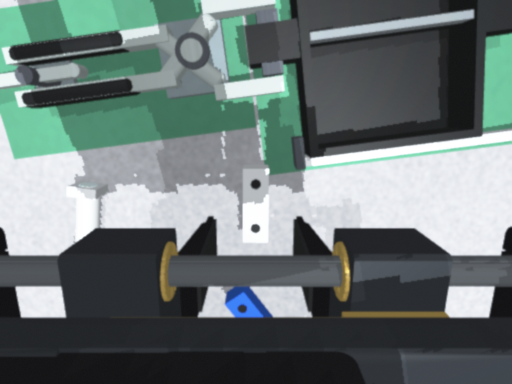

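The white bar at (255,204) sits centred between the fingers. I'll descend and grip it.

>>> drive_tool(fingers=[4.2,4.2,4.2,4.2,4.2,1.5,1.5,1.5,1.5,1.5,1.5], xyz=[[0.4,0,-3],[0,0,-3],[0,0,-2.4],[0,0,-1],[0,0,0],[0,0,0],[0,0,0],[0,0,0],[0,0,0],[0,0,0],[0,0,0]], rotation=[[0,0,0],[0,0,0],[0,0,0],[0,0,0],[0,0,0],[0,0,0],[0,0,0],[0,0,0],[0,0,0],[0,0,0],[0,0,0]], squeeze=30)

```text
time: 8.15
position: [0.6905, 0.0367, 0.0283]
ee_rot: [-1.564, 0.165, -0.168]
wrist_force: [-1.0, -0.9, 6.0]
grip_width: 0.206
```

>>> drive_tool(fingers=[1.5,1.5,1.5,1.5], xyz=[[0,0,2],[0,0,3],[0,0,3],[0,0,0]], rotation=[[0,0,0],[0,0,0],[0,0,0],[0,0,0]])

```text
time: 8.55
position: [0.6925, 0.0368, 0.1121]
ee_rot: [-1.564, 0.159, -0.173]
wrist_force: [0.5, -0.6, 0.5]
grip_width: 0.21
```

```bash
python3 - <<'E'
from meas import *
# fixture frame
a=np.deg2rad(-4.9);O=np.array([.5833,.1472]);X=np.array([np.cos(a),np.sin(a)]);Y=np.array([-np.sin(a),np.cos(a)])
p=O+.038*X+.027*Y;print(p)
plan(p[0],p[1],.105,85.1)
s,f,T,P=meas("w5",384)
g=grab_frame("top");Q=cloud(g)
m=(Q[...,2]>.028)&(Q[...,2]<.042);m[:,:175]=0;m[:,232:]=0;m[:162]=0;m[230:]=0
cv2.imwrite("pics/top5.png",cv2.resize(g["image"][140:270,130:340],(800,495),interpolation=cv2.INTER_CUBIC))
E
```

```text
[0.62346738 0.17085548]
t 8.6 pos [0.6925 0.0368 0.1121] F [ 0.5 -0.6  0.5] gw 1.99 J6 -1.38
delta cm [-6.91 13.41 -0.71] rot deg [-0.02  0.51  7.24]
[262.  60.] 0.0357 [604.8  53.5] [327.6  91. ] 77.7 col [107. 106. 100.]
[ 77. 213.] 0.0209 [ 673.6 -101.1] [23.  61.3] 69.6 col [229. 227. 224.]
[247. 307.] 0.0209 [776.3  14.4] [30.4 24.9] 74.5 col [208. 110.  59.]
```

View pics/w5.png

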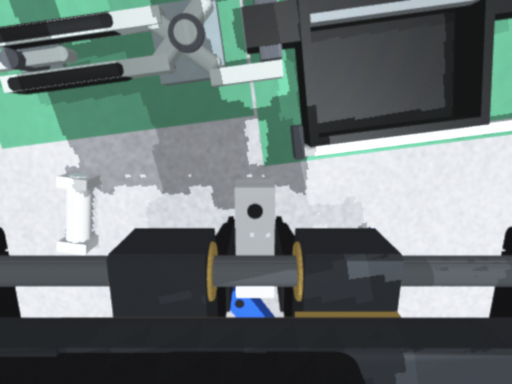

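View pics/top5.png

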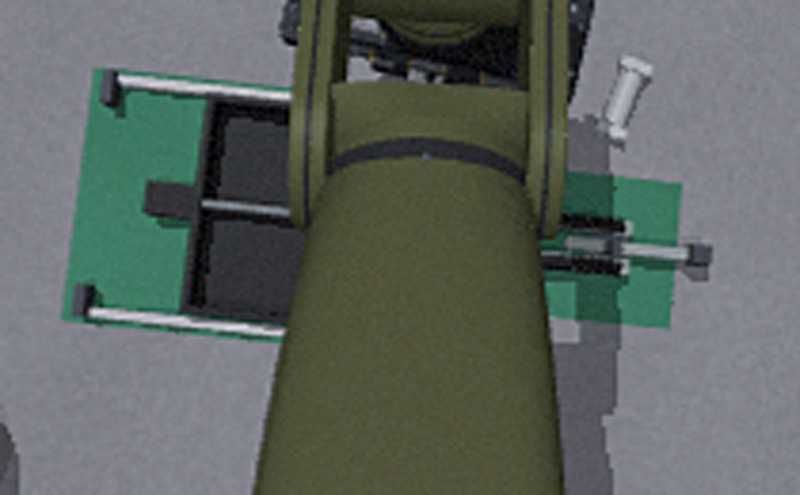

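The bar is held. I'll check the tray's pose in the wrist depth.

```bash
cat >> h.py <<'E'
aF=np.deg2rad(-4.9);OF=np.array([.5833,.1472]);XF=np.array([np.cos(aF),np.sin(aF)]);YF=np.array([-np.sin(aF),np.cos(aF)])
def fx2w(x,y):return OF+x*XF+y*YF
def w2fx(P):d=P[...,:2]-OF;return np.stack([d@XF,d@YF,P[...,2]],-1)
E
python3 - <<'E'
from h import *
s=env.get_state();f=grab_frame("wrist");P=w2fx(cloud(f,wristT(f,s)))
m=(P[...,2]>.030)&(P[...,2]<.040);m[230:]=0
Q=P[m]
sel=Q[(abs(Q[:,1])<.045)&(Q[:,0]>-.03)&(Q[:,0]<.1)];h,e=np.histogram(sel[:,0],bins=np.arange(-.03,.1,.002));print("x",[(round(e[i],3),h[i]) for i in range(len(h)) if h[i]>20])
sel=Q[(Q[:,0]>.015)&(Q[:,0]<.065)];h,e=np.histogram(sel[:,1],bins=np.arange(-.1,.1,.002));print("y",[(round(e[i],3),h[i]) for i in range(len(h)) if h[i]>20])
sel=Q[(Q[:,0]>.07)&(Q[:,0]<.084)];
if len(sel): print(np.polyfit(sel[:,1],sel[:,0],1))
E
```

```text
x [(np.float64(-0.004), np.int64(152)), (np.float64(-0.002), np.int64(518)), (np.float64(0.0), np.int64(528)), (np.float64(0.002), np.int64(343)), (np.float64(0.072), np.int64(194)), (np.float64(0.074), np.int64(426)), (np.float64(0.076), np.int64(410)), (np.float64(0.078), np.int64(379))]
y [(np.float64(-0.1), np.int64(53)), (np.float64(-0.098), np.int64(56)), (np.float64(-0.096), np.int64(54)), (np.float64(-0.094), np.int64(55)), (np.float64(-0.092), np.int64(55)), (np.float64(-0.09), np.int64(53)), (np.float64(-0.088), np.int64(57)), (np.float64(-0.086), np.int64(53)), (np.float64(-0.084), np.int64(82)), (np.float64(-0.082), np.int64(81)), (np.float64(-0.08), np.int64(81)), (np.float64(-0.078), np.int64(83)), (np.float64(-0.076), np.int64(84)), (np.float64(-0.074), np.int64(87)), (np.float64(-0.072), np.int64(60)), (np.float64(-0.058), np.int64(300)), (np.float64(-0.056), np.int64(256)), (np.float64(-0.054), np.int64(259)), (np.float64(-0.052), np.int64(90)), (np.float64(0.054), np.int64(57)), (np.float64(0.056), np.int64(704)), (np.float64(0.058), np.int64(270)), (np.float64(0.06), np.int64(266)), (np.float64(0.062), np.int64(102))]
[-0.00238893  0.0761593 ]
```

```bash
python3 - <<'E'
from h import *
p=fx2w(.039,.0285);plan(p[0],p[1],.035,85.1)
E
```

```text
t 8.7 pos [0.6886 0.0368 0.1052] F [-0.   0.  -0.7] gw 2.02 J6 -1.38
delta cm [-6.4  13.54 -7.02] rot deg [ 0.   -0.12  7.25]
```

>>> drive_tool(fingers=[1.5,1.5,1.5,1.5,1.5,1.5], xyz=[[-1.5,3.4,0],[-1.6,3.4,0],[-1.6,3.4,0],[-1.7,3.3,0],[0,0,0],[0,0,0]], rotation=[[0,0,1.8],[0,0,1.8],[0,0,1.8],[0,0,1.8],[0,0,0],[0,0,0]])

```text
time: 9.3
position: [0.6239, 0.1721, 0.1043]
ee_rot: [-1.571, 0.069, -0.064]
wrist_force: [1.0, 0.4, -0.6]
grip_width: 0.21
```

```bash
python3 - <<'E'
from h import *
p=fx2w(.0385,.0285);plan(p[0],p[1],.032,85.1)
s=env.get_state();f=grab_frame("wrist");P=w2fx(cloud(f,wristT(f,s)));cv2.imwrite("pics/w6.png",f["image"])
E
```

```text
t 9.3 pos [0.6239 0.1721 0.1043] F [ 1.   0.4 -0.6] gw 1.99 J6 -1.3
delta cm [ 0.02  0.02 -7.23] rot deg [ 0.06 -0.2  -0.04]
```

View pics/w6.png

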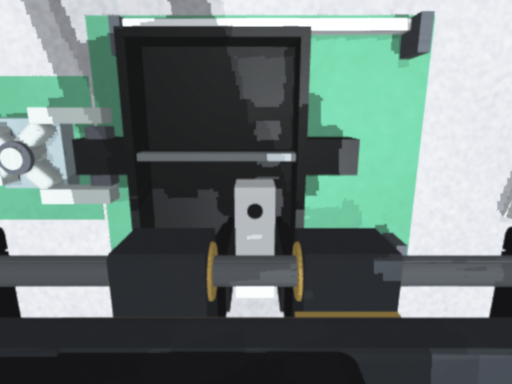

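```bash
python3 - <<'E'
from h import *
s=env.get_state();f=grab_frame("wrist");T=wristT(f,s)
print(w2fx(onz(f,255,181,.0985,T)),w2fx(onz(f,255,297,.0985,T)),s["position"])
E
```

```text
[0.00398235 0.02839329 0.0985    ] [0.06646435 0.02840434 0.0985    ] [0.62462468 0.17138049 0.10482826]
```

>>> drive_tool(fingers=[1.5,1.5,1.5,1.5,1.5,1.5,1.5], xyz=[[0.3,0,-2],[0,0,-2],[0,0,-1],[0,0,-1],[0,0,-0.7],[0,0,-0.5],[0,0,0]], rotation=[[0,0,0],[0,0,0],[0,0,0],[0,0,0],[0,0,0],[0,0,0],[0,0,0]])

```text
time: 10.1
position: [0.6283, 0.1716, 0.0342]
ee_rot: [-1.57, 0.068, -0.067]
wrist_force: [0.6, 0.0, -0.3]
grip_width: 0.203
```

>>> drive_tool(fingers=[2.3,2.6,2.8,3.0,3.0,3.0,3.0,3.0,3.0,3.0], xyz=[[0,0,0],[0,0,0],[0,0,0],[0,0,0],[0,0,2],[0,0,3],[0,0,4],[0,0,4],[0,0,3],[0,0,0]], rotation=[[0,0,0],[0,0,0],[0,0,0],[0,0,0],[0,0,0],[0,0,0],[0,0,0],[0,0,0],[0,0,0],[0,0,0]])

```text
time: 11.1
position: [0.6316, 0.1724, 0.2018]
ee_rot: [-1.567, 0.059, -0.077]
wrist_force: [0.3, -0.8, 0.7]
grip_width: 0.316
```

```bash
python3 - <<'E'
from meas import *
plan(.442,-.0446,.12,93.1);s,f,T,P=meas("w7",240)
E
```

```text
t 11.1 pos [0.6316 0.1724 0.2018] F [ 0.3 -0.8  0.7] gw 3.01 J6 -1.3
delta cm [-18.96 -21.7   -8.18] rot deg [-0.17  0.64  8.04]
[10. 17.] 0.0205 [461.2 -41.1] [23.8 18.2] 0.7 col [199. 198. 195.]
[196. 127.] 0.0359 [580.3 109.8] [353.5 160. ] 85.0 col [121. 120. 114.]
[483. 135.] 0.0227 [607.4 420.1] [ 71.2 120.3] 71.2 col [189. 187. 186.]
[ 10. 222.] 0.0203 [660.7 -93.9] [19.7 32.7] 71.5 col [217. 215. 211.]
```

View pics/w7.png

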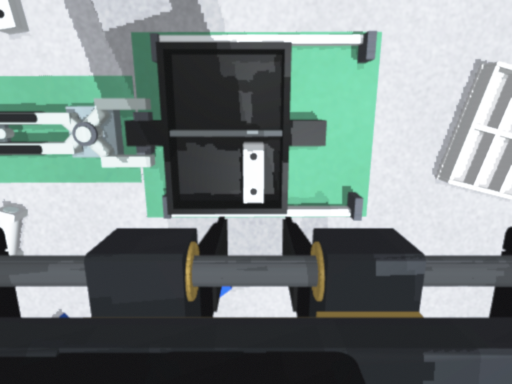

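The first bar lies in the far compartment at (253,172).

>>> drive_tool(fingers=[4.2,4.2,4.2,4.2,4.2,4.2,4.2,4.2], xyz=[[-3.1,-3.6,0],[-3.1,-3.6,0],[-3.1,-3.6,-1],[-3.1,-3.6,-2],[-3.1,-3.6,-2],[-3.1,-3.6,-2],[0,0,-1],[0,0,0]], rotation=[[0,0,1.4],[0,0,1.4],[0,0,1.3],[0,0,1.3],[0,0,1.3],[0,0,1.3],[0,0,0],[0,0,0]])

```text
time: 11.95
position: [0.4427, -0.0411, 0.1132]
ee_rot: [-1.569, -0.036, 0.044]
wrist_force: [-0.5, -0.4, -0.1]
grip_width: 0.442
```

```bash
python3 - <<'E'
from meas import *
plan(.442,-.0446,.025,93.1);s,f,T,P=meas("w8",384)
E
```

```text
t 11.9 pos [ 0.4427 -0.0411  0.1132] F [-0.5 -0.4 -0.1] gw 4.2 J6 -1.84
delta cm [-0.07 -0.35 -8.82] rot deg [-0.09 -0.3   0.18]
[249. 200.] 0.0209 [442.1 -44.5] [59.9 19.7] 3.3 col [217. 215. 212.]
[471. 294.] 0.0363 [504.  128.4] [38.4  7.3] 85.2 col [43. 41. 40.]
```

View pics/w8.png

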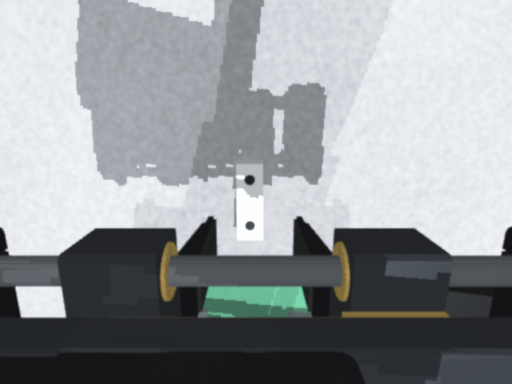

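The bar at (249,200) is between the fingers, and the offset to make up is -3.5 mm in y.

>>> drive_tool(fingers=[4.2,4.2,4.2,4.2,4.2,1.5,1.5,1.5,1.5,1.5,1.5], xyz=[[0,-0.3,-3],[0,0,-3],[0,0,-2],[0,0,-0.8],[0,0,0],[0,0,0],[0,0,0],[0,0,0],[0,0,0],[0,0,0],[0,0,0]], rotation=[[0,0,0],[0,0,0],[0,0,0],[0,0,0],[0,0,0],[0,0,0],[0,0,0],[0,0,0],[0,0,0],[0,0,0],[0,0,0]], squeeze=30)

```text
time: 13.1
position: [0.4461, -0.0442, 0.0295]
ee_rot: [-1.571, -0.043, 0.04]
wrist_force: [-1.1, 0.9, 5.8]
grip_width: 0.207
```

>>> drive_tool(fingers=[1.5,1.5,1.5,1.5,1.5], xyz=[[0,0,2],[0,0,3],[0,0,4],[0,0,0],[0,0,0]], rotation=[[0,0,0],[0,0,0],[0,0,0],[0,0,0],[0,0,0]])

```text
time: 13.6
position: [0.4457, -0.0442, 0.1192]
ee_rot: [-1.571, -0.043, 0.04]
wrist_force: [-1.3, -0.3, -1.5]
grip_width: 0.206
```

```bash
python3 - <<'E'
from h import *
p=fx2w(.0385,-.025);plan(p[0],p[1],.115,85.1)
E
```

```text
t 13.6 pos [ 0.4457 -0.0442  0.1192] F [-1.3 -0.3 -1.5] gw 1.96 J6 -1.84
delta cm [17.39 16.32 -0.42] rot deg [ 0.04  0.11 -7.94]
```

>>> drive_tool(fingers=[1.5,1.5,1.5,1.5,1.5,1.5,1.5], xyz=[[3.4,3.2,0],[3.5,3.3,0],[3.5,3.3,0],[3.5,3.3,0],[3.5,3.2,0],[0,0,0],[0,0,0]], rotation=[[0,0,-1.6],[0,0,-1.6],[0,0,-1.6],[0,0,-1.6],[0,0,-1.6],[0,0,0],[0,0,0]])

```text
time: 14.3
position: [0.618, 0.1195, 0.1153]
ee_rot: [-1.571, 0.071, -0.063]
wrist_force: [-1.1, -0.6, -0.1]
grip_width: 0.206
```

```bash
python3 - <<'E'
from h import *
p=fx2w(.0385,-.025);plan(p[0],p[1],.033,85.1)
s=env.get_state();f=grab_frame("wrist");cv2.imwrite("pics/w9.png",f["image"]);T=wristT(f,s);P=w2fx(cloud(f,T))
Q=P[(P[...,2]>.085)&(P[...,2]<.125)&(abs(P[...,0]-.035)<.06)&(abs(P[...,1]+.025)<.008)];print(np.percentile(Q,[1,50,99],axis=0))
E
```

```text
t 14.3 pos [0.618  0.1195 0.1153] F [-1.1 -0.6 -0.1] gw 1.96 J6 -1.38
delta cm [ 0.15 -0.05 -8.23] rot deg [ 0.05 -0.3  -0.04]
[[ 0.00266281 -0.03287315  0.08942847]
 [ 0.02089566 -0.02492011  0.10661734]
 [ 0.06241699 -0.01720861  0.10807955]]
```

View pics/w9.png

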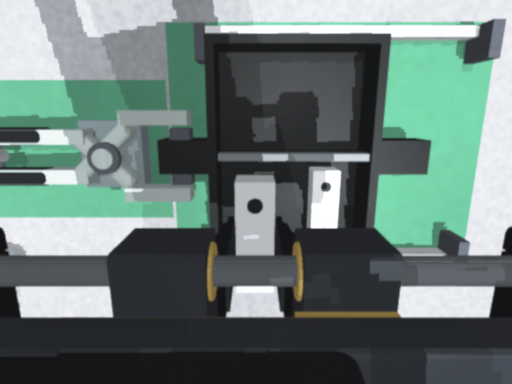

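>>> drive_tool(fingers=[1.5,1.5,1.5,1.5,1.5,1.5,1.5], xyz=[[0.5,0.2,-2],[0,0,-2],[0,0,-2],[0,0,-1],[0,0,-0.7],[0,0,-0.4],[0,0,0]], rotation=[[0,0,0],[0,0,0],[0,0,0],[0,0,0],[0,0,0],[0,0,0],[0,0,0]])

```text
time: 15.05
position: [0.6242, 0.1207, 0.0376]
ee_rot: [-1.57, 0.068, -0.068]
wrist_force: [-0.4, 0.6, -1.6]
grip_width: 0.208
```

>>> drive_tool(fingers=[2.3,2.5,2.6,2.7,2.7,2.7,2.7,2.7,2.7,2.7], xyz=[[0,0,0],[0,0,0],[0,0,0],[0,0,0],[0,0,2],[0,0,3],[0,0,4],[0,0,4],[0,0,2],[0,0,0]], rotation=[[0,0,0],[0,0,0],[0,0,0],[0,0,0],[0,0,0],[0,0,0],[0,0,0],[0,0,0],[0,0,0],[0,0,0]])

```text
time: 16.05
position: [0.6267, 0.1213, 0.1927]
ee_rot: [-1.568, 0.061, -0.075]
wrist_force: [0.3, 0.4, 0.4]
grip_width: 0.284
```

```bash
python3 - <<'E'
from meas import *
plan(.6735,-.1014,.12,69.8);s,f,T,P=meas("w10",240)
E
```

```text
t 16.1 pos [0.6267 0.1213 0.1927] F [0.3 0.4 0.4] gw 2.7 J6 -1.38
delta cm [  4.68 -22.27  -7.27] rot deg [ 1.000e-02  5.000e-01 -1.526e+01]
[239. 131.] 0.0358 [576.8  69.5] [351.8 160.2] 85.1 col [127. 126. 120.]
[505. 170.] 0.0202 [637.1 373.3] [10.8 35.1] 89.1 col [165. 163. 161.]
[ 51. 224.] 0.021 [658.7 -96.2] [22.9 30.8] 66.8 col [225. 223. 220.]
```

View pics/w10.png

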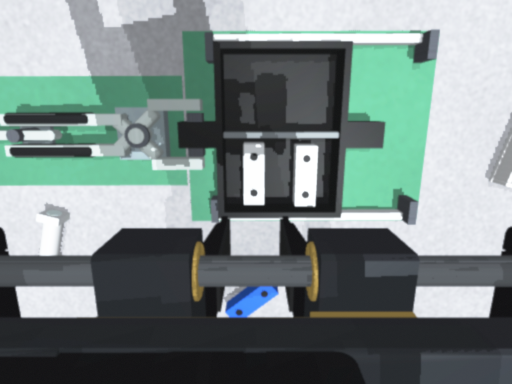

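Both bars lie in the far compartment at (254,172) and (306,172). The barrel is next.

>>> drive_tool(fingers=[4.2,4.2,4.2,4.2,4.2,4.2,4.2,4.2,4.2], xyz=[[0.8,-3.7,0],[0.8,-3.7,0],[0.8,-3.7,-1],[0.8,-3.7,-2],[0.8,-3.7,-2],[0.8,-3.7,-2],[0,0,-0.5],[0,0,0],[0,0,0]], rotation=[[0,0,-2.5],[0,0,-2.5],[0,0,-2.5],[0,0,-2.6],[0,0,-2.6],[0,0,-2.6],[0,0,0],[0,0,0],[0,0,0]])

```text
time: 17.0
position: [0.6715, -0.1001, 0.1113]
ee_rot: [-1.553, 0.278, -0.275]
wrist_force: [-0.3, 0.7, -0.2]
grip_width: 0.441
```

```bash
python3 - <<'E'
from meas import *
plan(.6735,-.1014,.026,69.8);s,f,T,P=meas("w11",384)
E
```

```text
t 17.0 pos [ 0.6715 -0.1001  0.1113] F [-0.3  0.7 -0.2] gw 4.2 J6 -1.45
delta cm [ 0.2  -0.13 -8.53] rot deg [-0.05 -0.11  0.  ]
[344.  43.] 0.0353 [583.2 -28.2] [264.1  59.7] 69.0 col [125. 124. 116.]
[254. 205.] 0.021 [ 673.6 -101.4] [21.4 61. ] 69.9 col [207. 204. 200.]
[454. 304.] 0.021 [806.  22.] [26.4 16.7] 23.0 col [225. 132.  74.]
```

View pics/w11.png

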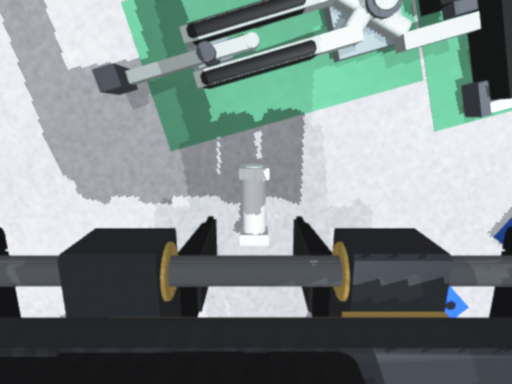

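The barrel at (254,205) is centred between the fingers, ready to grasp.

>>> drive_tool(fingers=[4.2,4.2,4.2,4.2,4.2,1.3,1.3,1.3,1.3,1.3,1.3], xyz=[[0.2,-0.1,-3],[0,0,-3],[0,0,-2],[0,0,-0.5],[0,0,0],[0,0,0],[0,0,0],[0,0,0],[0,0,0],[0,0,0],[0,0,0]], rotation=[[0,0,0],[0,0,0],[0,0,0],[0,0,0],[0,0,0],[0,0,0],[0,0,0],[0,0,0],[0,0,0],[0,0,0],[0,0,0]], squeeze=30)

```text
time: 18.15
position: [0.675, -0.1022, 0.0287]
ee_rot: [-1.553, 0.276, -0.279]
wrist_force: [-0.1, 0.7, 5.3]
grip_width: 0.183
```

>>> drive_tool(fingers=[1.3,1.3,1.3,1.3,1.3], xyz=[[0,0,2],[0,0,3],[0,0,4],[0,0,0],[0,0,0]], rotation=[[0,0,0],[0,0,0],[0,0,0],[0,0,0],[0,0,0]])

```text
time: 18.65
position: [0.6747, -0.1022, 0.1184]
ee_rot: [-1.553, 0.276, -0.279]
wrist_force: [-0.3, -0.3, -0.7]
grip_width: 0.18
```

```bash
python3 - <<'E'
from h import *
p=fx2w(-.038,.002)
plan(p[0],p[1],.115,-4.9);plan(p[0],p[1],.115,85.1)
f=grab_frame("wrist");cv2.imwrite("pics/w12.png",f["image"])
E
```

```text
t 18.6 pos [ 0.6747 -0.1022  0.1184] F [-0.3 -0.3 -0.7] gw 1.71 J6 -1.45
delta cm [-12.91  25.46  -0.34] rot deg [ 9.000e-02  7.000e-02 -7.465e+01]
t 18.6 pos [ 0.6747 -0.1022  0.1184] F [-0.3 -0.3 -0.7] gw 1.71 J6 -1.45
delta cm [-12.91  25.46  -0.34] rot deg [ 0.02  0.11 15.35]
```

>>> drive_tool(fingers=[1.3,1.3,1.3,1.3,1.3,1.3,1.3,1.3,1.3], xyz=[[-1.8,3.6,0],[-1.8,3.6,0],[-1.8,3.6,0],[-1.9,3.7,0],[-1.9,3.7,0],[-1.9,3.7,0],[-1.8,3.6,0],[0,0,0],[0,0,0]], rotation=[[0,0,2.2],[0,0,2.2],[0,0,2.2],[0,0,2.2],[0,0,2.2],[0,0,2.2],[0,0,2.2],[0,0,0],[0,0,0]])

```text
time: 19.6
position: [0.5437, 0.1533, 0.1153]
ee_rot: [-1.571, 0.068, -0.063]
wrist_force: [-0.1, 0.2, -0.4]
grip_width: 0.182
```

```bash
python3 - <<'E'
from h import *
p=fx2w(-.038,.002);plan(p[0],p[1],.035,85.1)
s=env.get_state();f=grab_frame("wrist");cv2.imwrite("pics/w13.png",f["image"]);T=wristT(f,s);P=w2fx(cloud(f,T))
Q=P[(P[...,2]>.085)&(P[...,2]<.125)&(abs(P[...,0]+.038)<.06)&(abs(P[...,1]-.002)<.008)];print(np.percentile(Q,[1,50,99],axis=0))
E
```

```text
t 19.6 pos [0.5437 0.1533 0.1153] F [-0.1  0.2 -0.4] gw 1.73 J6 -1.31
delta cm [ 0.19 -0.08 -8.03] rot deg [ 0.06 -0.19 -0.15]
[[-0.07218421 -0.00587302  0.09128047]
 [-0.0521132   0.00190535  0.10742695]
 [-0.01203375  0.00975935  0.11547956]]
```

View pics/w13.png

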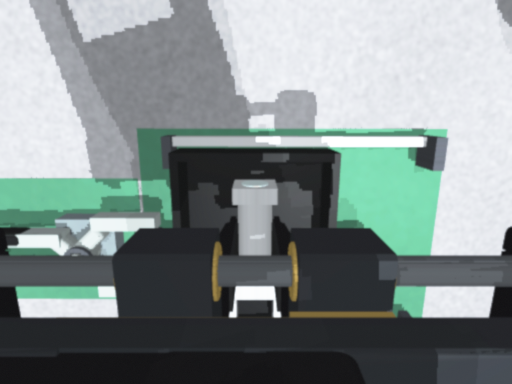

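>>> drive_tool(fingers=[1.3,1.3,1.3,1.3,1.3,1.3,1.3], xyz=[[0.35,-0.1,-2],[0,0,-2],[0,0,-2],[0,0,-1],[0,0,-0.5],[0,0,-0.4],[0,0,0]], rotation=[[0,0,0],[0,0,0],[0,0,0],[0,0,0],[0,0,0],[0,0,0],[0,0,0]])

```text
time: 20.35
position: [0.5491, 0.1517, 0.0385]
ee_rot: [-1.57, 0.067, -0.067]
wrist_force: [-0.8, -0.1, -0.2]
grip_width: 0.182
```

>>> drive_tool(fingers=[2.3,2.8,3.2,3.5,3.5,3.5,3.5,3.5,3.5,3.5,3.5], xyz=[[0,0,0],[0,0,0],[0,0,0],[0,0,0],[0,0,2],[0,0,3],[0,0,4],[0,0,4],[0,0,2],[0,0,0],[0,0,0]], rotation=[[0,0,0],[0,0,0],[0,0,0],[0,0,0],[0,0,0],[0,0,0],[0,0,0],[0,0,0],[0,0,0],[0,0,0],[0,0,0]])

```text
time: 21.45
position: [0.5485, 0.152, 0.188]
ee_rot: [-1.57, 0.066, -0.066]
wrist_force: [-0.4, 0.8, -0.0]
grip_width: 0.371
```

```bash
python3 - <<'E'
from meas import *
s,f,T,P=meas("w14",240)
f=grab_frame("top");P=cloud(f);u0=335;c=f["image"][180:280,335:435];cv2.imwrite("pics/cov.png",cv2.resize(c,(600,600)))
m=np.zeros(P.shape[:2],np.uint8);m[185:275,345:420]=((P[...,2]>.006)&(P[...,2]<.018))[185:275,345:420]
m=cv2.morphologyEx(m,cv2.MORPH_CLOSE,np.ones((15,15)))
pts=P[m>0];pts=pts[(pts[:,2]<.018)];q=(pts[:,:2]*1000).astype(np.float32);print("plate",cv2.minAreaRect(q),pts[:,2].mean())
m2=np.zeros(P.shape[:2],bool);m2[185:275,345:420]=(P[...,2]>.025)[185:275,345:420];q=P[m2];print("rib",cv2.minAreaRect((q[:,:2]*1000).astype(np.float32)),q.mean(0))
plan(.5014,-.3561,.25,90)
E
```

```text
[487.  26.] 0.0357 [431.1 362.9] [54.2  9.2] 34.8 col [115. 115. 109.]
[504.  25.] 0.0112 [418.7 389.5] [38.3 10.4] 21.3 col [239. 239. 230.]
[200. 191.] 0.0357 [546.3  76.3] [343.3  98.6] 85.3 col [131. 130. 123.]
[496. 203.] 0.0216 [591.3 403.4] [29.9 88.3] 71.4 col [173. 171. 169.]
plate ((502.4356384277344, -367.3441162109375), (188.84243774414062, 224.00376892089844), 89.70738983154297) 0.011241721835349841
rib ((495.7917175292969, -167.56494140625), (54.92980194091797, 405.55780029296875), 1.710593819618225) [ 0.50292118 -0.32039098  0.11878413]
t 21.6 pos [0.5475 0.1518 0.186 ] F [-0.1 -0.  -0.9] gw 3.5 J6 -1.31
delta cm [ -4.61 -50.79   6.4 ] rot deg [ 0.05 -0.21  4.85]
```

View pics/w14.png

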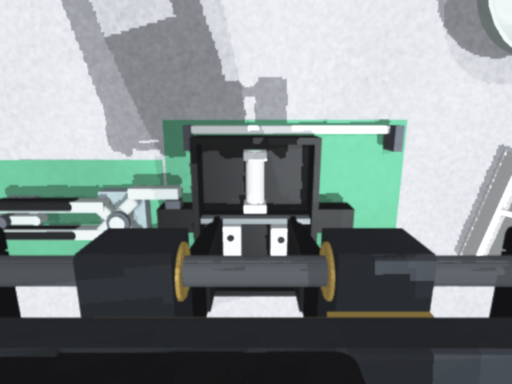

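View pics/cov.png

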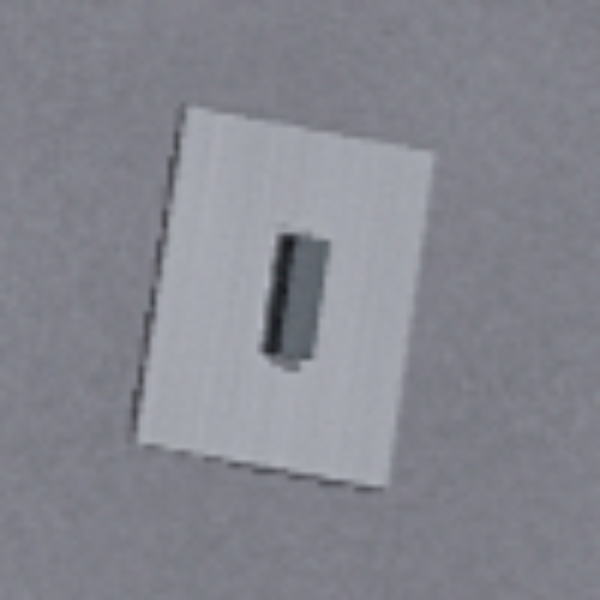

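The barrel lies in the near compartment at (255,180). The cover's rib is at about (385,229) in the top view, turned roughly -8°. I'll go there.

>>> drive_tool(fingers=[4,4,4,4,4,4,4,4,4,4,4,4], xyz=[[-0.2,-4.6,1],[-0.4,-4.6,0],[-0.4,-4.6,0],[-0.4,-4.6,0],[-0.4,-4.6,0],[-0.4,-4.6,0],[-0.4,-4.6,0],[-0.5,-4.6,0],[-0.5,-4.6,0],[-0.5,-4.6,0],[-0.5,-4.6,0],[0,-0.2,0]], rotation=[[0,0,0],[0,0,0],[0,0,0],[0,0,0],[0,0,0],[0,0,0],[0,0,0],[0,0,0],[0,0,-1],[0,0,-1],[0,0,-1],[0,0,0]])

```text
time: 22.75
position: [0.5008, -0.3599, 0.1957]
ee_rot: [-1.567, 0.114, -0.109]
wrist_force: [1.2, -0.3, 0.5]
grip_width: 0.421
```

```bash
python3 - <<'E'
from meas import *
plan(.5014,-.3561,.2,82)
s,f,T,P=meas("w15",240)
m=((P[...,2]>.025)&(P[...,2]<.05)).astype(np.uint8);m[240:]=0
n,l,st,ce=cv2.connectedComponentsWithStats(m)
for i in range(1,n):
    if st[i,4]>60:
        q=P[l==i];q=q[q[:,2]>.03];print(ce[i],cv2.minAreaRect((q[:,:2]*1000).astype(np.float32)),q.mean(0))
m=((P[...,2]>.004)&(P[...,2]<.018));m[240:]=0;q=P[m];print(cv2.minAreaRect((q[:,:2]*1000).astype(np.float32)),q.mean(0))
E
```

```text
t 22.8 pos [ 0.5008 -0.3599  0.1957] F [ 1.2 -0.3  0.5] gw 4.0 J6 -2.14
delta cm [0.06 0.38 0.43] rot deg [-0.06 -0.18  0.15]
[258. 165.] 0.0133 [ 493.9 -355. ] [120.5 147.6] 80.7 col [222. 219. 215.]
[484. 208.] 0.033 [ 557.4 -136.8] [51.9 14.5] 88.7 col [116. 116. 107.]
[257.87658228 181.49683544] ((499.7570495605469, -355.8659362792969), (15.609630584716797, 55.68467330932617), 81.69048309326172) [ 0.49912615 -0.35593405  0.03390476]
[479.80448319 210.52552927] ((557.604248046875, -136.74293518066406), (51.93174743652344, 14.745055198669434), 88.43982696533203) [ 0.55711958 -0.14605545  0.03983012]
((453.302490234375, -351.3840637207031), (542.9312133789062, 228.10032653808594), 81.4065170288086) [ 0.48717826 -0.34903573  0.01185662]
```

View pics/w15.png

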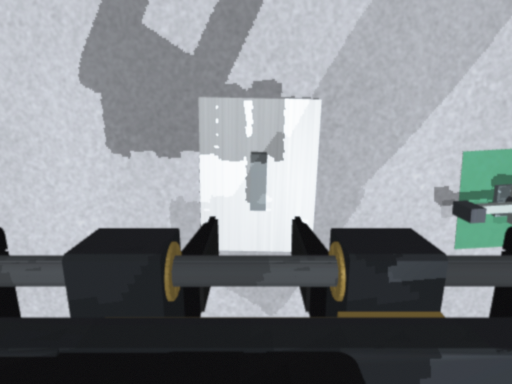

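The rib is at (258,181) in the image, which puts it at (0.4997,-0.3559) with the jaw yaw at 81.7°.

>>> drive_tool(fingers=[4,4,4,4,4,4,4], xyz=[[-0.1,0.4,-3],[0,0,-3],[0,0,-3],[0,0,-3],[0,0,-2],[0,0,-1],[0,0,0]], rotation=[[0,0,0],[0,0,0],[0,0,0],[0,0,0],[0,0,0],[0,0,0],[0,0,0]])

```text
time: 23.5
position: [0.5006, -0.3497, 0.0458]
ee_rot: [-1.565, 0.11, -0.103]
wrist_force: [0.4, 0.6, 0.3]
grip_width: 0.421
```

```bash
python3 - <<'E'
from h import *
plan(.4997,-.3559,.037,81.7)
E
```

```text
t 23.5 pos [ 0.5006 -0.3497  0.0458] F [0.4 0.6 0.3] gw 4.01 J6 -2.13
delta cm [-0.09 -0.62 -0.88] rot deg [-0.2  -0.22 -0.52]
```

>>> drive_tool(fingers=[4,4,4], xyz=[[-0.1,-0.6,0],[0,0,-0.9],[0,0,0]], rotation=[[-0.2,-0.2,-0.5],[0,0,0],[0,0,0]])

```text
time: 23.8
position: [0.5007, -0.3581, 0.0394]
ee_rot: [-1.571, 0.112, -0.118]
wrist_force: [-0.3, 0.1, 0.2]
grip_width: 0.422
```

```bash
python3 - <<'E'
from h import *
plan(.4997,-.3559,.037,81.7)
E
```

```text
t 23.8 pos [ 0.5007 -0.3581  0.0394] F [-0.3  0.1  0.2] gw 4.01 J6 -2.13
delta cm [-0.1   0.22 -0.24] rot deg [0.2  0.2  0.07]
```

>>> drive_tool(fingers=[4,4,1.0,1.0,1.0,1.0,1.0,1.0,1.0,1.0], xyz=[[0,0.2,-0.1],[0,0,0],[0,0,0],[0,0,0],[0,0,0],[0,0,0],[0,0,0],[0,0,0],[0,0,0],[0,0,0]], rotation=[[0.2,0.2,0],[0,0,0],[0,0,0],[0,0,0],[0,0,0],[0,0,0],[0,0,0],[0,0,0],[0,0,0],[0,0,0]], squeeze=45)

```text
time: 24.8
position: [0.5008, -0.3561, 0.0386]
ee_rot: [-1.568, 0.114, -0.114]
wrist_force: [-0.2, -0.5, 1.0]
grip_width: 0.164
```

>>> drive_tool(fingers=[1,1,1,1,1,1], xyz=[[0,0,2],[0,0,3],[0,0,4],[0,0,4],[0,0,0],[0,0,0]], rotation=[[0,0,0],[0,0,0],[0,0,0],[0,0,0],[0,0,0],[0,0,0]])

```text
time: 25.4
position: [0.501, -0.3561, 0.1691]
ee_rot: [-1.569, 0.113, -0.115]
wrist_force: [-0.1, -0.1, -2.6]
grip_width: 0.163
```

```bash
python3 - <<'E'
from h import *
p=fx2w(0,.0015);plan(p[0],p[1],.16,85.1)
f=grab_frame("wrist");cv2.imwrite("pics/w16.png",f["image"])
E
```

```text
t 25.4 pos [ 0.501  -0.3561  0.1691] F [-0.1 -0.1 -2.6] gw 1.55 J6 -2.13
delta cm [ 8.25 50.48 -0.91] rot deg [0.05 0.07 3.45]
```

View pics/w16.png

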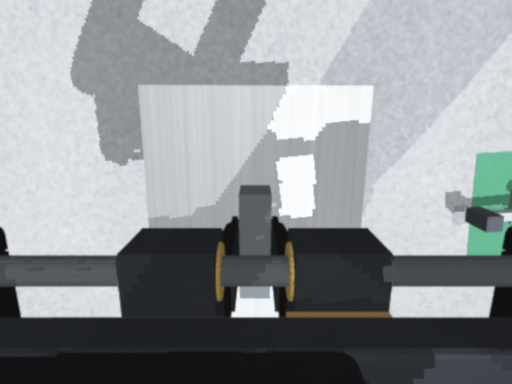

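>>> drive_tool(fingers=[1,1,1,1,1,1,1,1,1,1,1,1], xyz=[[0.3,2.5,0],[0.7,4.3,0],[0.7,4.4,0],[0.7,4.4,0],[0.7,4.4,0],[0.7,4.4,0],[0.7,4.4,0],[0.7,4.4,0],[0.7,4.4,0],[0.7,4.4,0],[0.7,4.3,0],[0.5,2.5,0]], rotation=[[0,0,0.3],[0,0,0.3],[0,0,0.3],[0,0,0.3],[0,0,0.3],[0,0,0.3],[0,0,0.3],[0,0,0.3],[0,0,0.3],[0,0,0.3],[0,0,0.2],[0,0,0.2]])

```text
time: 26.65
position: [0.5769, 0.1347, 0.165]
ee_rot: [-1.57, 0.07, -0.062]
wrist_force: [0.1, -0.9, -1.6]
grip_width: 0.169
```

>>> drive_tool(fingers=[1,1,1,1], xyz=[[0.4,1.5,0],[0,0.2,0],[0,0,0],[0,0,0]], rotation=[[0,0,0],[0,0,0],[0,0,0],[0,0,0]])

```text
time: 27.05
position: [0.5824, 0.1477, 0.1678]
ee_rot: [-1.57, 0.07, -0.068]
wrist_force: [0.2, -1.1, -1.3]
grip_width: 0.163
```

```bash
python3 - <<'E'
from h import *
p=fx2w(0,.0015);plan(p[0],p[1],.16,85.1)
s=env.get_state();f=grab_frame("wrist");cv2.imwrite("pics/w17.png",f["image"])
print(np.array(s["ee_rot"]))
E
```

```text
t 27.1 pos [0.5824 0.1477 0.1678] F [ 0.2 -1.1 -1.3] gw 1.55 J6 -1.32
delta cm [ 0.1   0.1  -0.78] rot deg [ 0.04 -0.07  0.13]
[-1.57041277  0.06988074 -0.06800197]
```

View pics/w17.png

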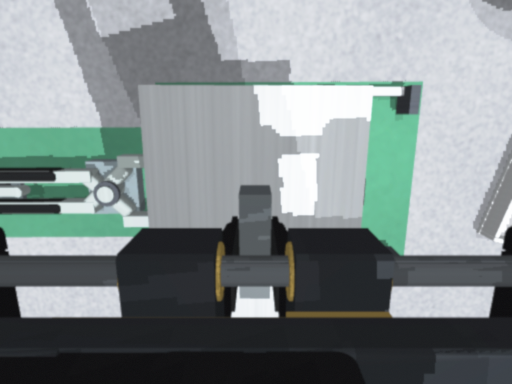

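```bash
python3 - <<'E'
from h import *
s=env.get_state();f=grab_frame("wrist");T=wristT(f,s);P=w2fx(cloud(f,T));print(s["position"])
zt=s["position"][2]-.0276
m=(P[...,2]>.125)&(P[...,2]<.155);m[225:]=0
q=P[m];r=q[:,:2]*1000
print("n",len(q),"z plane",np.linalg.lstsq(np.c_[q[:,:2],np.ones(len(q))],q[:,2],rcond=None)[0])
print("x min",np.percentile(r[:,0],[.2,1]),"y",np.percentile(r[:,1],[.2,1,99,99.8]))
L=[];Rr=[]
for v in(95,150,215):
    c=np.where(m[v])[0];print(v,c.min(),c.max(),P[v,c.min()],P[v,c.max()])
for u in(150,255,360):
    c=np.where(m[:,u])[0];print(u,c.min(),P[c.min(),u])
m=(P[...,2]>.14)&(P[...,2]<.175);m[225:]=0;m[:,:230]=0;m[:,285:]=0;q=P[m];print("rib",len(q),q[q[:,2]>.158].mean(0),q[q[:,2]>.158].min(0),q[q[:,2]>.158].max(0))
E
```

```text
[0.58255564 0.14764569 0.16808252]
n 29949 z plane [ 0.00244098 -0.00129916  0.14166943]
x min [-81.69560133 -81.06229105] y [-58.65150854 -57.70548373  59.96948854  60.94405118]
95 139 372 [-0.07685242 -0.05815011  0.14184846] [-0.07658788  0.06108965  0.14214215]
150 143 367 [-0.04865009 -0.05865959  0.14116287] [-0.04860863  0.06053367  0.14280051]
215 148 361 [-0.01263481 -0.05844885  0.14237599] [-0.01217436  0.06048415  0.14153256]
150 85 [-0.0817627  -0.05228344  0.14135116]
255 86 [-0.08118361  0.0012985   0.1410523 ]
360 86 [-0.0809945   0.05465359  0.14207636]
rib 7584 [-0.02241441  0.00115512  0.1630919 ] [-0.02994772 -0.01157241  0.15800483] [-0.01284432  0.01543832  0.16533473]
```

>>> drive_tool(fingers=[1,1,1,1,1,1,1,1], xyz=[[0.1,0.05,-2],[0,0,-2.5],[0,0,-2],[0,0,-1],[0,0,-0.8],[0,0,-0.4],[0,0,0],[0,0,0]], rotation=[[0,0,0],[0,0,0],[0,0,0],[0,0,0],[0,0,0],[0,0,0],[0,0,0],[0,0,0]])

```text
time: 27.95
position: [0.5844, 0.1496, 0.0825]
ee_rot: [-1.569, 0.067, -0.069]
wrist_force: [0.1, -0.3, -1.4]
grip_width: 0.167
```

```bash
python3 - <<'E'
from h import *
p=fx2w(0.001,.0017);plan(p[0],p[1],.0686,85.1)
s=env.get_state();f=grab_frame("wrist");cv2.imwrite("pics/w18.png",f["image"])
E
```

```text
t 27.9 pos [0.5844 0.1496 0.0825] F [ 0.1 -0.3 -1.4] gw 1.59 J6 -1.32
delta cm [ 0.   -0.08 -1.39] rot deg [-0.01  0.09  0.05]
```

View pics/w18.png

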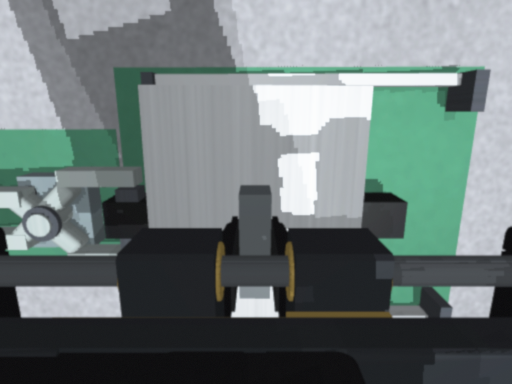

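>>> drive_tool(fingers=[1,1,1,1,1,1], xyz=[[0,-0.1,-0.3],[0,0,-0.3],[0,0,-0.2],[0,0,-0.2],[0,0,-0.1],[0,0,0]], rotation=[[0,0,0],[0,0,0],[0,0,0],[0,0,0],[0,0,0],[0,0,0]])

```text
time: 28.6
position: [0.5837, 0.1485, 0.0711]
ee_rot: [-1.57, 0.068, -0.067]
wrist_force: [-3.9, -0.6, 4.1]
grip_width: 0.165
```

>>> drive_tool(fingers=[1,1,1,1,1,1], xyz=[[0,0,-0.1],[0,0,-0.1],[0,0,-0.1],[0,0,0],[0,0,0],[0,0,0]], rotation=[[0,0,0],[0,0,0],[0,0,0],[0,0,0],[0,0,0],[0,0,0]])

```text
time: 29.2
position: [0.5838, 0.1485, 0.0686]
ee_rot: [-1.57, 0.068, -0.068]
wrist_force: [-4.9, -0.9, 7.9]
grip_width: 0.169
```

>>> drive_tool(fingers=[1,1,1,1,1,1], xyz=[[0,0,-0.1],[0,0,-0.1],[0,0,-0.1],[0,0,0],[0,0,0],[0,0,0]], rotation=[[0,0,0],[0,0,0],[0,0,0],[0,0,0],[0,0,0],[0,0,0]])

```text
time: 29.8
position: [0.5838, 0.1485, 0.0685]
ee_rot: [-1.57, 0.069, -0.067]
wrist_force: [-14.0, -2.3, 22.3]
grip_width: 0.164
```

>>> drive_tool(fingers=[1,2,3,4,4,4,4,4,4,4,4,4], xyz=[[0,0,0.2],[0,0,0],[0,0,0],[0,0,0],[0,0,2],[0,0,3],[0,0,4],[0,0,4],[0,0,4],[0,0,2],[0,0,0],[0,0,0]], rotation=[[0,0,0],[0,0,0],[0,0,0],[0,0,0],[0,0,0],[0,0,0],[0,0,0],[0,0,0],[0,0,0],[0,0,0],[0,0,0],[0,0,0]])

```text
time: 31.0
position: [0.5835, 0.1485, 0.2554]
ee_rot: [-1.57, 0.068, -0.067]
wrist_force: [-0.9, 0.8, -1.4]
grip_width: 0.418
```

```bash
cat > chk.py <<'E'
from h import *
def chk(name):
    s=env.get_state();f=grab_frame("wrist");cv2.imwrite(f"pics/{name}.png",f["image"]);T=wristT(f,s);P=w2fx(cloud(f,T));print(s["position"])
    im=f["image"].astype(int);sat=im.max(2)-im.min(2)
    m=((P[...,2]>.034)&(P[...,2]<.052)&(im.mean(2)>70)&(abs(P[...,0])<.1)&(P[...,1]>-.08)).astype(np.uint8);m[235:]=0
    n,l,st,ce=cv2.connectedComponentsWithStats(m);i=1+np.argmax(st[1:,4]);q=P[l==i]
    c=np.linalg.lstsq(np.c_[q[:,:2],np.ones(len(q))],q[:,2],rcond=None)[0]
    print("cover plane",c,"n",len(q));print(cv2.minAreaRect((q[:,:2]*1000).astype(np.float32)))
    print("x",np.percentile(q[:,0],[.2,99.8]),"y",np.percentile(q[:,1],[.2,99.8]))
    return s,f,T,P
E
python3 - <<'E'
from chk import *
chk("w19")
E
```

```text
[0.58354275 0.1484646  0.25536598]
cover plane [-0.00073498 -0.01477266  0.04170294] n 13775
((-3.9842453002929688, 16.051315307617188), (152.12339782714844, 163.2050323486328), 0.13058723509311676)
x [-0.07998553  0.07168705] y [-0.05877849  0.09600978]
```

View pics/w19.png

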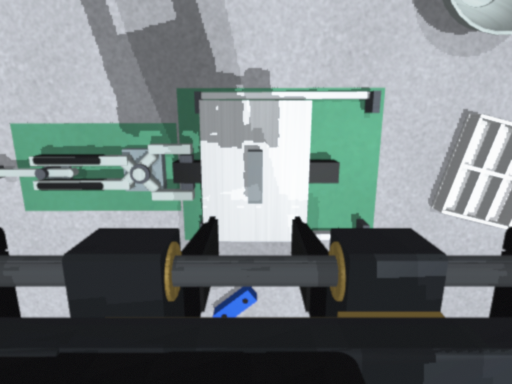

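```bash
sed -i 's/(P\[...,1\]>-.08)/(P[...,1]>-.066)\&(P[...,1]<.066)/' chk.py; python3 - <<'E'
from chk import *
s,f,T,P=chk("w20")
for x0 in(-.07,-.04,-.01,.02,.045):
  print(x0,[ (np.median(P[:235][(abs(P[:235,:,0]-x0)<.008)&(abs(P[:235,:,1]-y)<.008)&(P[:235,:,2]<.048)][:,2])*1000).round(2) for y in(-.045,-.03,.03,.05)])
E
```

```text
[0.58295571 0.14834912 0.2540602 ]
cover plane [ 0.00048284 -0.00208398  0.04190044] n 13213
((-4.80889892578125, 2.639556884765625), (150.45664978027344, 126.5082778930664), 0.0046531157568097115)
x [-0.07998899  0.06997358] y [-0.05830388  0.0643813 ]
-0.07 [np.float64(42.06), np.float64(41.99), np.float64(41.96), np.float64(41.95)]
-0.04 [np.float64(41.99), np.float64(42.09), np.float64(41.85), np.float64(41.99)]
-0.01 [np.float64(41.97), np.float64(42.01), np.float64(42.01), np.float64(41.9)]
0.02 [np.float64(41.93), np.float64(41.9), np.float64(42.01), np.float64(41.91)]
0.045 [np.float64(42.02), np.float64(42.01), np.float64(42.02), np.float64(41.87)]
```

The cover is level: the plate's top reads 41.9–42.1 mm everywhere, against 41 mm nominal with a bias of about 1 mm. It is also centred. The release knob is next.

>>> drive_tool(fingers=[4,4,4,4,4,4,4,4,4,4,4,4], xyz=[[-0.2,-2.5,0],[-0.2,-2.5,0],[-0.2,-2.5,0],[-0.2,-2.5,0],[-0.2,-2.5,0],[-0.2,-2.5,0],[-0.2,-2.5,0],[-0.2,-2.5,0],[-0.2,-2.5,0],[-0.2,-2.5,0],[-0.2,-2.5,0],[-0.3,-2.0,0]], rotation=[[0,0,-7.5],[0,0,-7.5],[0,0,-7.5],[0,0,-7.5],[0,0,-7.5],[0,0,-7.5],[0,0,-7.5],[0,0,-7.5],[0,0,-7.5],[0,0,-7.5],[0,0,-7.5],[0,0,-7.5]])

```text
time: 32.3
position: [0.5577, -0.1475, 0.2536]
ee_rot: [-1.166, 1.281, -1.274]
wrist_force: [0.6, -0.3, -0.3]
grip_width: 0.423
```

>>> drive_tool(fingers=[4,4,4,4,4], xyz=[[0,-1,-2],[0,0,-2],[0,0,-2],[0,0,0],[0,0,0]], rotation=[[0,0,0],[0,0,0],[0,0,0],[0,0,0],[0,0,0]])

```text
time: 32.8
position: [0.5579, -0.1562, 0.1947]
ee_rot: [-1.169, 1.276, -1.27]
wrist_force: [0.9, 0.5, 0.3]
grip_width: 0.423
```

```bash
python3 - <<'E'
from h import *
p=fx2w(0,-.305);print(p);plan(p[0],p[1],.05,-4.9)
s=env.get_state();f=grab_frame("wrist");T=wristT(f,s);P=cloud(f,T);cv2.imwrite("pics/w21.png",f["image"])
q=P[:235][(P[:235,:,2]>.043)&(P[:235,:,2]<.055)];q=q[(abs(q[:,0]-p[0])<.02)&(abs(q[:,1]-p[1])<.02)];print(len(q))
if len(q):print(q.mean(0),cv2.minAreaRect((q[:,:2]*1000).astype(np.float32)))
E
```

```text
[ 0.55724784 -0.15668532]
t 32.8 pos [ 0.5579 -0.1562  0.1947] F [0.9 0.5 0.3] gw 4.02 J6 -0.28
delta cm [ -0.07  -0.05 -14.47] rot deg [-0.07 -0.18  0.05]
256
[ 0.5574544  -0.15395485  0.0487461 ] ((557.4142456054688, -154.33457946777344), (13.884389877319336, 13.871625900268555), 85.13838195800781)
```

View pics/w21.png

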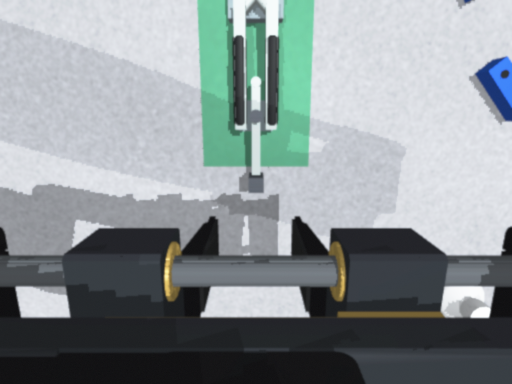

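The knob at (257,182) measures 13.9 mm square and is centred at (0.5574,-0.1543).

>>> drive_tool(fingers=[4,4,4,4,4,3.2,3.0,3.0], xyz=[[-0.05,0.2,-4],[0,0,-4],[0,0,-3.5],[0,0,-2],[0,0,-1],[0,0,0],[0,0,0],[0,0,0]], rotation=[[0,0,0],[0,0,0],[0,0,0],[0,0,0],[0,0,0],[0,0,0],[0,0,0],[0,0,0]])

```text
time: 33.65
position: [0.5598, -0.155, 0.0537]
ee_rot: [-1.165, 1.269, -1.275]
wrist_force: [-0.7, -0.3, 0.2]
grip_width: 0.319
```

>>> drive_tool(fingers=[3,3,3,3,3,3,3,3], xyz=[[-0.5,0.04,0],[-0.5,0.04,0],[-0.5,0.1,0],[-0.4,0.1,0],[-0.4,0.1,0],[-0.4,0.1,0],[-0.3,0.1,0],[0,0,0]], rotation=[[0,0,0],[0,0,0],[0,0,0],[0,0,0],[0,0,0],[0,0,0],[0,0,0],[0,0,0]])

```text
time: 34.45
position: [0.5289, -0.149, 0.0524]
ee_rot: [-1.166, 1.27, -1.274]
wrist_force: [3.2, -1.0, 1.9]
grip_width: 0.317
```

```bash
python3 - <<'E'
from h import *
plan(.53,-.15,.05,-4.9)
f=grab_frame("wrist");cv2.imwrite("pics/w22.png",f["image"])
E
```

```text
t 34.5 pos [ 0.5289 -0.149   0.0524] F [ 3.2 -1.   1.9] gw 3.01 J6 -0.29
delta cm [ 0.11 -0.1  -0.24] rot deg [0.05 0.15 0.06]
```

View pics/w22.png

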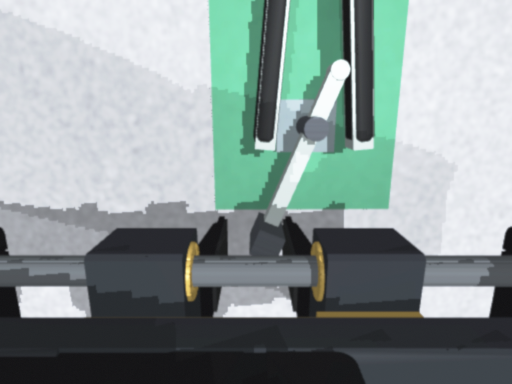

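The handles have sprung apart, at (270,80) and (358,80), and the lever is turned. I'll let it back and lift clear.

>>> drive_tool(fingers=[3,3,3,3,3,3,4,4,4,4,4,4], xyz=[[0.5,-0.1,0],[0.7,-0.2,0],[0.8,-0.2,0],[0.6,0,0],[0.3,0,0],[0,0,0],[0,0,1],[0,0,3],[0,0,4],[0,0,4],[0,0,4],[0,0,2]], rotation=[[0,0,0],[0,0,0],[0,0,0],[0,0,0],[0,0,0],[0,0,0],[0,0,0],[0,0,0],[0,0,0],[0,0,0],[0,0,0],[0,0,0]])

```text
time: 35.7
position: [0.5584, -0.1542, 0.2371]
ee_rot: [-1.164, 1.267, -1.277]
wrist_force: [0.7, 0.2, 1.4]
grip_width: 0.42
```

```bash
python3 - <<'E'
from h import *
p=fx2w(0,.079);plan(p[0],p[1],.16,-4.9)
E
```

```text
t 35.7 pos [ 0.5584 -0.1542  0.2371] F [0.7 0.2 1.4] gw 3.99 J6 -0.28
delta cm [ 3.17 38.01 -7.71] rot deg [0.14 0.36 0.05]
```

>>> drive_tool(fingers=[5.5,5.5,5.5,5.5,5.5,5.5,5.5,5.5,5.5,5.5,5.5,5.5], xyz=[[0.3,4,0],[0.3,4,0],[0.3,4,0],[0.3,4,0],[0.3,4,0],[0.3,4,0],[0.3,4,0],[0.4,4,0],[0.3,4,0],[0.3,2,-2],[0,0,-4],[0,0,0]], rotation=[[0,0,0],[0,0,0],[0,0,0],[0,0,0],[0,0,0],[0,0,0],[0,0,0],[0,0,0],[0,0,0],[0,0,0],[0,0,0],[0,0,0]])

```text
time: 36.9
position: [0.5843, 0.2259, 0.1657]
ee_rot: [-1.178, 1.278, -1.269]
wrist_force: [-0.1, -0.5, -1.5]
grip_width: 0.581
```

```bash
python3 - <<'E'
from h import *
s=env.get_state();f=grab_frame("wrist");T=wristT(f,s);cv2.imwrite("pics/w23.png",f["image"])
P=w2fx(cloud(f,T));m=(P[...,2]>.030)&(P[...,2]<.045)&(abs(P[...,0])<.04)&(P[...,1]>.06);m[240:]=0;q=P[m];print(len(q),np.percentile(q,[1,99],axis=0) if len(q) else 0)
p=fx2w(0,.079);plan(p[0],p[1],.033,-4.9)
E
```

```text
1677 [[-0.03804467  0.06025098  0.03061921]
 [ 0.03736481  0.0974254   0.04311918]]
t 37.0 pos [0.5858 0.2258 0.1686] F [0.6 1.  0.5] gw 5.48 J6 0.37
delta cm [ 4.200e-01  1.000e-02 -1.356e+01] rot deg [ 0.12 -0.39  0.02]
```

View pics/w23.png

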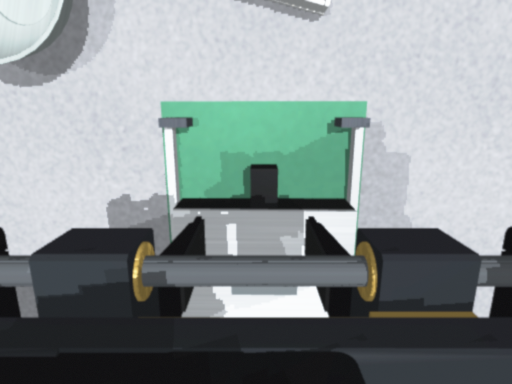

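The tray's free tongue is at (264,182), with the end stops at (175,122) and (353,122). I'll descend and grip it.

>>> drive_tool(fingers=[5.5,5.5,5.5,5.5,5.5,5.5], xyz=[[0.4,0,-4],[0,0,-4],[0,0,-3],[0,0,-1.5],[0,0,-0.5],[0,0,0]], rotation=[[0.1,-0.3,0],[0,0,0],[0,0,0],[0,0,0],[0,0,0],[0,0,0]])

```text
time: 37.55
position: [0.5933, 0.2263, 0.0429]
ee_rot: [-1.16, 1.269, -1.274]
wrist_force: [0.2, 0.3, 0.5]
grip_width: 0.577
```

>>> drive_tool(fingers=[4,3,2,1.5,1.5,1.5], xyz=[[0,0,0],[0,0,0],[0,0,0],[0,0,0],[0,0,0],[0,0,0]], rotation=[[0,0,0],[0,0,0],[0,0,0],[0,0,0],[0,0,0],[0,0,0]], squeeze=20)

```text
time: 38.15
position: [0.5918, 0.2265, 0.042]
ee_rot: [-1.162, 1.271, -1.273]
wrist_force: [-4.2, 0.4, 5.1]
grip_width: 0.25
```

```bash
python3 - <<'E'
from h import *
p=fx2w(0,.079);plan(p[0],p[1],.033,-4.9)
E
```

```text
t 38.1 pos [0.5918 0.2265 0.042 ] F [-4.2  0.4  5.1] gw 2.38 J6 0.37
delta cm [-0.18 -0.06 -0.9 ] rot deg [-0.12  0.22  0.07]
```

>>> drive_tool(fingers=[1.5,1.5,1.5,1.5,1.5,1.5,1.5,1.5,1.5], xyz=[[0.04,0.5,0],[0.08,0.9,0],[0.09,1.0,0],[0.09,1.0,0],[0.09,1.0,0],[0.09,1.0,0],[0.07,0.8,0],[0.03,0.3,0],[0,0,0]], rotation=[[0,0,0],[0,0,0],[0,0,0],[0,0,0],[0,0,0],[0,0,0],[0,0,0],[0,0,0],[0,0,0]])

```text
time: 39.05
position: [0.5982, 0.2896, 0.042]
ee_rot: [-1.166, 1.268, -1.276]
wrist_force: [-2.6, -7.6, 6.2]
grip_width: 0.254
```

```bash
python3 - <<'E'
from h import *
s=env.get_state();print(s["position"],w2fx(np.array(s["position"])),s["wrist_force"])
f=grab_frame("wrist");cv2.imwrite("pics/w24.png",f["image"])
E
```

```text
[0.59824726 0.28959976 0.04196532] [0.00272928 0.14315608 0.04196532] [-2.58383834 -7.57226642  6.1800479 ]
```

View pics/w24.png

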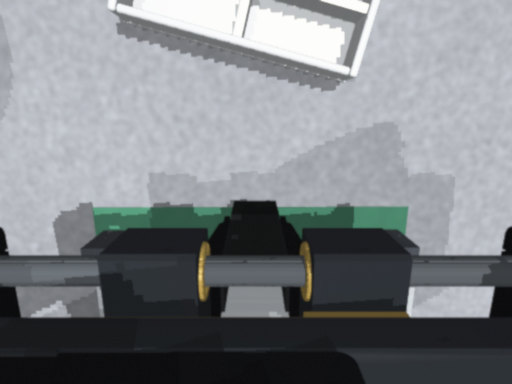

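>>> drive_tool(fingers=[1.5,1.5,1.5,1.5,1.5], xyz=[[0.02,0.2,0],[0.02,0.2,0],[0.02,0.2,0],[0,0,0],[0,0,0]], rotation=[[0,0,0],[0,0,0],[0,0,0],[0,0,0],[0,0,0]])

```text
time: 39.6
position: [0.5987, 0.2947, 0.0419]
ee_rot: [-1.166, 1.268, -1.277]
wrist_force: [-2.8, -9.0, 7.2]
grip_width: 0.249
```

>>> drive_tool(fingers=[1.5,1.5,1.5,1.5], xyz=[[0.02,0.2,0],[0.01,0.1,0],[0,0,0],[0,0,0]], rotation=[[0,0,0],[0,0,0],[0,0,0],[0,0,0]])

```text
time: 40.0
position: [0.5987, 0.296, 0.0418]
ee_rot: [-1.171, 1.266, -1.278]
wrist_force: [-4.5, -13.7, 9.9]
grip_width: 0.251
```

The pull force has risen to 14 N with little further motion, so the tray is against the stops. I'll release and lift clear.

>>> drive_tool(fingers=[2,3,4,5.5,5.5,5.5,5.5,5.5,5.5,5.5,5.5], xyz=[[0,-0.15,0],[0,0,0],[0,0,0],[0,0,0],[0,0,1],[0,0,3],[0,0,4],[0,0,4],[0,0,4],[0,0,0],[0,0,0]], rotation=[[0,0,0],[0,0,0],[0,0,0],[0,0,0],[0,0,0],[0,0,0],[0,0,0],[0,0,0],[0,0,0],[0,0,0],[0,0,0]])

```text
time: 41.1
position: [0.5998, 0.2994, 0.204]
ee_rot: [-1.158, 1.267, -1.274]
wrist_force: [-0.2, 0.1, -1.4]
grip_width: 0.577
```

>>> drive_tool(fingers=[5.5,5.5,5.5,5.5,5.5,5.5,5.5,5.5,5.5,5.5,5.5,5.5], xyz=[[0,-4,2],[0,-4,2],[0,-4,0],[0,-4,0],[0,-4,0],[0,-4,0],[0,-4,0],[0,-4,0],[0,-4,0],[0,-4,0],[0,0,0],[0,0,0]], rotation=[[0,0,0],[0,0,0],[0,0,0],[0,0,0],[0,0,0],[0,0,0],[0,0,0],[0,0,0],[0,0,0],[0,0,0],[0,0,0],[0,0,0]])

```text
time: 42.3
position: [0.5981, -0.1015, 0.2394]
ee_rot: [-1.162, 1.274, -1.272]
wrist_force: [-0.0, 0.2, -0.2]
grip_width: 0.579
```

```bash
python3 - <<'E'
from h import *
s=env.get_state();print(s["position"],s["wrist_force"])
f=grab_frame("top");cv2.imwrite("pics/top25.png",cv2.resize(f["image"][130:280,60:340],(800,428),interpolation=cv2.INTER_CUBIC))
g=grab_frame("wrist");cv2.imwrite("pics/w25.png",g["image"])
P=w2fx(cloud(f))
q=P[(abs(P[...,0])<.09)&(P[...,1]>0)&(P[...,1]<.14)&(P[...,2]>.035)&(P[...,2]<.05)];print(len(q),np.percentile(q,[.5,99.5],axis=0))
c=np.linalg.lstsq(np.c_[q[:,:2],np.ones(len(q))],q[:,2],rcond=None)[0];print(c)
E
```

```text
[ 0.59809037 -0.10154207  0.23940745] [-0.04095877  0.15323408 -0.24544489]
2500 [[-0.07511346  0.00983218  0.03610595]
 [ 0.0834813   0.13190652  0.04589743]]
[ 0.00030075 -0.00117154  0.04174614]
```

View pics/top25.png

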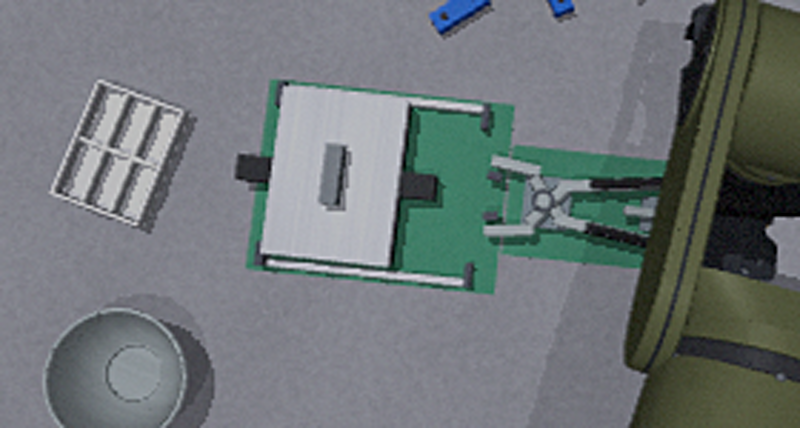

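View pics/w25.png

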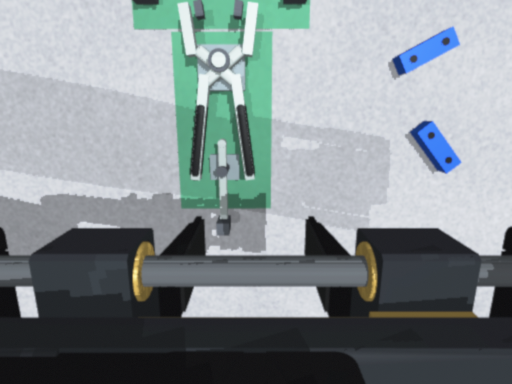

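The covered tray at (340,178) is against the stops, its cover plane is level within 0.002 rad and centred at about fixture y +0.071, and the pliers are open. I'm handing the job in.

```bash
python3 -c "
from workcell import workorder
print(workorder.job_done())"
```

```text
the job is handed in; nothing more can be done
None
```

The job is done and handed in after about 42 s on the robot's clock; no verdict was reported.

- **Pliers locked:** I squeezed the handles until they measured 40 mm outside width, the locked figure. I judged the jaws' hold on the tongue from the picture only, since the pad forces can't be read.
- **Parts loaded:** Three parts were on the bench. One barrel went in the near compartment and two white bars in the far one; the blue look-alikes were left alone. All three were seen lying in place before the cover went on, but not checked after that.
- **Cover:** I pressed it down with about 22 N until it stopped at the flush height.
- **Release and slide:** The release lever opened the pliers. I drew the tray by its free tongue to the stops, where the pull force rose to about 14 N.

**Last checks:**
- The cover top is level within about 0.002 rad, at 41.7–42 mm. That is about 1 mm over nominal, in line with the camera's general bias.
- The tray is at about fixture y +70 mm, right at the stops.
- The pliers are open and the arm is clear of everything.
- The bowl and parts box look untouched. The bottle was not in the last view, and no move went near it.

No check failed or disagreed.

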